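# Thread a sampler lift guide rod through both bushes and hold it for clamping

## Robot

A 7-joint arm with a two-finger parallel gripper is mounted at the origin on the work surface. World frame = base frame: x ahead of the robot, y to its left, z up, the work surface at z = 0. Lengths are in m, angles in degrees, forces in N, time in s.
With the tool pointing down it reaches from about 0.425 to 0.875 m from the base axis. Payload 4.7 kg.
Tool frame: the origin (TCP) lies at the very end of the fingers, on their centre line; the grasp point (between the pads) lies 19 mm behind it; x points along the fingers, y is the direction in which the jaws open and shut, and the axes are right-handed (so a half turn about x gives the same grasp; the last joint's range is limited). The gripper opens to 85 mm and grips with 20 to 120 N. Pads are 22 mm wide; open, the fingers measure 114 mm over their backs; the gripper's body (76 mm by 85 mm) begins 54 mm behind the grasp point. The pads swing forward as they close: fully open they stand 13 mm farther back than shut.
Start: joints at [-75.625, 18.392, -4.016, 83.108, 1.295, 78.541, -3.26], TCP at [0.153, 0.632, 0.231] pointing down, gripper open.
Joint ranges: [-163.93, 163.93], [-17.29, 119.83], [-79.2, 71.16], [3.27, 140.29], [-89.18, 269.18], [5.43, 117.66], [-154.24, 154.24]. Speed limits (degrees/s): [147.25, 147.25, 180, 180, 180, 180, 180].

## Interface

Orientations are given as [roll, pitch, yaw] about the fixed x, y, z axes, in that order (R = Rz(yaw) Ry(pitch) Rx(roll)).
In Python, from bench import observe, eyes, ctrl gives the robot as it stands.
- The arm moves only by the tool play_rows, never from a script. Its argument "commands" is a list of rows, each an object of numbers: "tx", "ty", "tz": the shift along the tool's x, y, z in m; "yaw": the turn about the tool's x in rad; "fingers": the closure, from 0 (fully open) to 1 (shut). A call has 1 to 10 rows; each row shifts and turns the pose as measured when the row begins, along the tool's axes as they then stand; what a row does not reach is not made up. A row lasts 1/10 s, in which the tool goes at most 50 mm and 8.59 degrees, less where a joint would pass 70% of its speed; a pose out of reach is approached as far as the arm can. A call with a gripper value outside its range is refused whole. The fingers move at their own pace and stop on an object; "newtons" is the grip in N (left out, the last holds). Time passes only in rows, so rows that do not move let the fingers close. It gives the time, the measured TCP pose, the force and the opening at its end, in the units of the state.
- observe(): the state, without advancing time (a new reading comes with each control period).
- eyes.camera(name): name is "side" or "top" or "wrist"; returns a dict with "pixels" (480x640x3 uint8, blue, green, red), "camera_matrix" (3x3 intrinsics, pixels), "rvec" (rotation vector, rad) and "tvec" (3), from world to camera coordinates, as OpenCV has them. Camera axes: x right, y down, z forward; pixel columns grow to the right and rows downward; lengths in m; the calibration is good to about 2 mm. A picture is of the moment at which its call begins. There is no depth.
- ctrl.close_job(): hands the job in, once; it reports no verdict.
Trained networks look in a picture, given as the dict that the camera call returned (one of the last four; its "shot" number tells which), for a name from the list of things; names that differ only in an ending like _2 or _b are one class to them, and where a whole thing is asked for, a point or a joint stands for the part that bears it (a point fixed in the world has none). Each returns a list of dicts, best first, with "conf" (0 to 1); they miss things now and then, are a little off and sometimes report something else, mostly with a low value. They report only what shows in the picture. A call takes as long as a camera call. They do not tell look-alikes from the thing itself.
- eyes.trace(thing, picture): "region" (480x640 bool, what is visible of it).
- eyes.place_of(thing, picture): "xyz" ([x, y, z] in m, in world coordinates, good to about 4 mm: a listed point, or the origin of a listed thing).
The state is a dict: "clock": time; "q": joint angles; "joint_velocities": joint speeds; "tau": joint torques, N m; "tcp_pos": TCP position; "orientation": TCP orientation; "force": force on the tool from outside, world axes, zero at the start; "moment": the same for the moment, N m; "width": finger opening in m.
Only numpy, scipy, OpenCV 4.12 (cv2) and the standard library are available. Lean on these libraries where they do the work, as an engineer would, in place of code of your own. Each camera call takes 0.05 s, during which the arm holds its last target.

## Task

On the sampler lift unit, first slide the blue carriage (the one with the black knob) fully home, so that its brass bush comes in line under the brass bush of the grey top arm. Then take the guide rod with the blue band from the stand, leaving the other rods and the things around where they are, and thread it from above through the upper bush and on through the lower one until the top of the upper bush lies within the blue band. Finish while holding the rod still there, hanging in the gripper and spanning both bushes, ready for a colleague to clamp it, without letting go.

Things in the scene. Friction and masses are not known exactly. Their poses are not given: they have to be found in the camera images.
- frame: Sampler lift unit, fixed; spot and yaw vary. Aluminium foot plate, x -80..60, y -60..230 mm, top at 10 mm; grey column at x -63 mm; grey top arm, 50 mm wide, its top at 130 mm, reaching 25 mm past the bush axis. Nothing stands higher. Origin on the bench under the upper bush's axis, z up; +y is the way the carriage slides when it leaves home.
- upper_bush (a point): Centre of the mouth of the upper brass bush: a vertical through hole of 15 mm diameter in the top arm, at the level of the arm's top face, 130 mm above the bench; the hole is 15 mm long. Axes as the frame.
- lower_bush (a point): Centre of the mouth of the lower brass bush: a vertical through hole of 15 mm diameter in the blue carriage, at the level of the carriage's top face, 60 mm above the bench; the hole is 25 mm long. It moves with the carriage. Under it is 25 mm of free space down to the foot plate. Axes as the frame.
- carriage (a joint): Sliding position of the blue carriage in m: 0 = fully home against its stop, with the lower bush exactly under the upper one; up to 0.075 away from home along the frame's +y. Starts 0.03 to 0.065. It stays where it is left and takes about 2.5 N to slide; the stop is firm.
- carriage_knob (a point): Half-way up the grip of the carriage's upright black knob, 95 mm above the bench. Grip: cylinder of 18 mm diameter, 72 to 117 mm above the bench, on a steel foot of 22 mm diameter standing on the carriage's top (60 mm). It is 95 mm from the lower bush along the frame's +y. Axes as the frame.
- stand: White rod stand, 100 x 250 x 150 mm, fixed; spot and yaw vary. Top plate with three 16 mm holes in a row along its y, 75 mm apart, the middle one central. Origin on the bench under its centre, z up. Rods hang upright through the holes, collars resting on the plate at 150 mm. Which rod is in which hole varies.
- rod_blue_center (a point): Half-way up the loose rod with blue band and blue-topped grip, 90 mm above its tip; z up along it. 180 mm long, about 0.2 kg: steel shank 12 mm thick, 0-130 mm from the tip, lowest 10 mm tapered to 5 mm; collar 26 mm wide, 130-135 mm; round black grip 22 mm wide, 135-180 mm, to grasp from above. In the stand the tip is 20 mm above the bench.
- blue_band (a point): Middle of the blue band on that rod's shank, 108 mm above the tip; the band is 16 mm high (from 100 to 116 mm above the tip). z along the rod.
- blue_tip (a point): The lower tip of the rod with the blue band, on its axis. z along the rod.
- rod_red_center (a point): Half-way up the rod with the red band, else the same shape. To be left in the stand.
- rod_yellow_center (a point): Half-way up the rod with the yellow band, else the same shape. To be left in the stand.
- amber_bottle: Amber reagent bottle, 56 mm diameter, 105 mm high, standing on the bench. Origin under its base. To be left alone.
- white_bottle: White reagent bottle with yellow cap, 52 mm diameter, 95 mm high. Origin under its base. To be left alone.
- screw_jar: Clear jar with red cap, 64 mm diameter, 60 mm high. Origin under its base. To be left alone.
- driver: Screwdriver with green handle, 180 mm long, lying on the bench. Origin under its middle. To be left alone.
There are look-alikes about, which are no part of the job. Leave any purple look-alike of the part that bears rod_blue_center alone.

How it is judged:
By the outcome, as a careful person would: the job done as asked, in the order asked, and still so for the second after the job is handed in, while the arm keeps its last pose, push and grip.
It also fails if it takes over 72 s, if anything falls off the work surface, if the arm or the gripper's body presses on something with over 40 N, if the wrist force passes 120 N, or if a joint passes its speed limit or range.

## Working session

There is one attempt and no reset: what is moved stays moved. The work goes in short steps, Python scripts to look and compute and a tool call to move; the robot and the scene stay as the last step left them, time stands still between calls to the robot, and variables do not carry over. Pictures are saved under pics/ and viewed, and the job is handed in when it is done.

Besides the shell and the picture viewer there is one more tool, called after "Request:" as name(argument=value, ...) on one line, values as JSON. play_rows: Moves the arm, as the interface text tells. Its arguments: {"type":"object","properties":{"commands":{"type":"array"},"newtons":{"type":"number"}},"required":["commands"]}

```bash
mkdir -p pics; ls
cat > h.py <<'E'
import numpy as np, cv2
from bench import observe, eyes, ctrl
def cam(n,f=None):
    p=eyes.camera(n)
    if f: cv2.imwrite('pics/'+f,p['pixels'])
    return p
def ray(p,uv):
    K=np.array(p['camera_matrix']);R=cv2.Rodrigues(np.array(p['rvec'],float))[0];t=np.array(p['tvec'],float).ravel()
    d=R.T@np.linalg.inv(K)@np.array([uv[0],uv[1],1.]);return -R.T@t,d/np.linalg.norm(d)
def proj(p,X):
    return cv2.projectPoints(np.array(X,float).reshape(-1,3),np.array(p['rvec'],float),np.array(p['tvec'],float),np.array(p['camera_matrix']),None)[0].reshape(-1,2)
def atz(p,uv,z):
    o,d=ray(p,uv);return o+d*(z-o[2])/d[2]
def tri(rs):
    A=sum(np.eye(3)-np.outer(d,d) for o,d in rs);b=sum((np.eye(3)-np.outer(d,d))@o for o,d in rs)
    return np.linalg.solve(A,b)
E
python3 - <<'E'
from h import *
np.set_printoptions(precision=4,suppress=True)
print(observe())
for n in ['side','top','wrist']:
    p=cam(n,n+'0.png'); print(n,ray(p,(320,240)),p['camera_matrix'][0][0])
    for t in ['upper_bush','lower_bush','carriage_knob','rod_blue_center','blue_band','rod_red_center','rod_yellow_center','stand','frame','amber_bottle','white_bottle','screw_jar','driver']:
        r=eyes.place_of(t,p)
        print(t,[(np.round(x['xyz'],3).tolist(),round(x['conf'],2),proj(p,x['xyz'])[0].round().tolist()) for x in r[:4]])
E
```

```text
pics
{'clock': 0.0, 'q': array([-75.6252,  18.4382,  -4.0153,  83.1782,   1.2956,  78.5407,
        -3.2604]), 'joint_velocities': array([-0.0042, -0.0738, -0.0092,  0.03  , -0.0173,  0.0433, -0.0006]), 'tau': array([  0.0004, -49.3587,  -0.3823, -31.4333,   0.0129,   0.0111,
         0.    ]), 'tcp_pos': array([0.1524, 0.6313, 0.2302]), 'orientation': array([ -86.6039,   89.888 , -100.1694]), 'force': array([ 0.3563,  0.8988, -1.2087]), 'moment': array([-0.0596, -0.0119,  0.0004]), 'width': 0.08553580580703121}
side (array([0.1846, 0.3906, 0.8668]), array([ 0.4036, -0.521 , -0.7521])) 548.4814509759517
upper_bush [([0.571, 0.062, 0.13], 0.91, [255.0, 310.0])]
lower_bush [([0.572, 0.095, 0.058], 0.73, [246.0, 348.0]), ([0.612, -0.248, 0.102], 0.45, [346.0, 203.0])]
carriage_knob [([0.572, 0.188, 0.097], 0.93, [202.0, 377.0])]
rod_blue_center [([0.654, -0.13, 0.089], 0.94, [293.0, 233.0]), ([0.615, -0.249, 0.105], 0.59, [346.0, 201.0])]
blue_band [([0.61, -0.242, 0.13], 0.94, [346.0, 195.0]), ([0.658, -0.136, 0.108], 0.72, [293.0, 224.0])]
rod_red_center [([0.537, -0.262, 0.106], 0.68
[... 890 characters left out ...]
nter []
rod_yellow_center []
stand [([0.542, -0.26, -0.001], 0.58, [356.0, 277.0])]
frame [([0.572, 0.068, 0.001], 0.77, [231.0, 268.0])]
amber_bottle [([0.762, -0.124, 0.001], 0.65, [303.0, 197.0]), ([0.573, 0.067, 0.0], 0.36, [231.0, 267.0])]
white_bottle [([0.782, 0.038, -0.0], 0.69, [243.0, 190.0])]
screw_jar [([0.577, -0.49, -0.003], 0.87, [442.0, 263.0])]
driver [([0.445, -0.504, -0.0], 0.79, [451.0, 313.0])]
wrist (array([0.0778, 0.6492, 0.3717]), array([ 0.2804, -0.0704, -0.9573])) 385.150972685737
upper_bush []
lower_bush []
carriage_knob []
rod_blue_center []
blue_band []
rod_red_center []
rod_yellow_center []
stand []
frame []
amber_bottle []
white_bottle []
screw_jar []
driver []
```

View pics/side0.png

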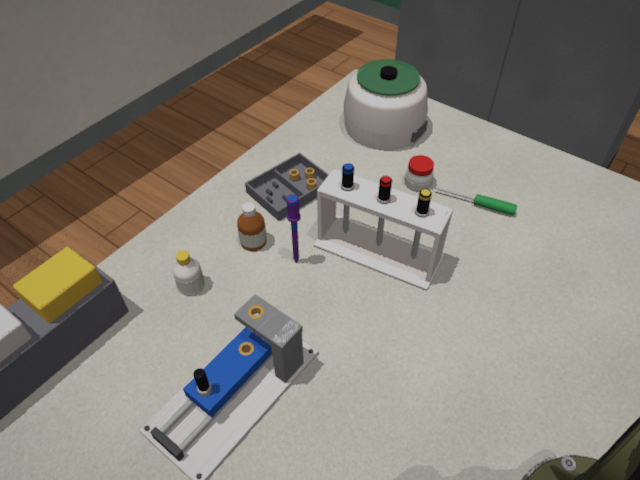

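View pics/top0.png

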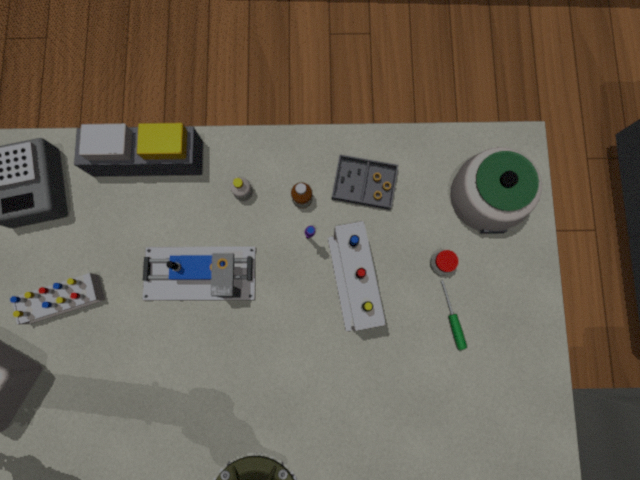

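```bash
python3 -c "
import cv2
a=cv2.imread('pics/side0.png')[140:300,260:440];b=cv2.imread('pics/top0.png')[190:330,290:420]
cv2.imwrite('pics/sc.png',cv2.resize(a,None,fx=3.7,fy=3.7,interpolation=2));cv2.imwrite('pics/tc.png',cv2.resize(b,None,fx=4,fy=4,interpolation=2))"
```

```text
(no output)
```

View pics/sc.png

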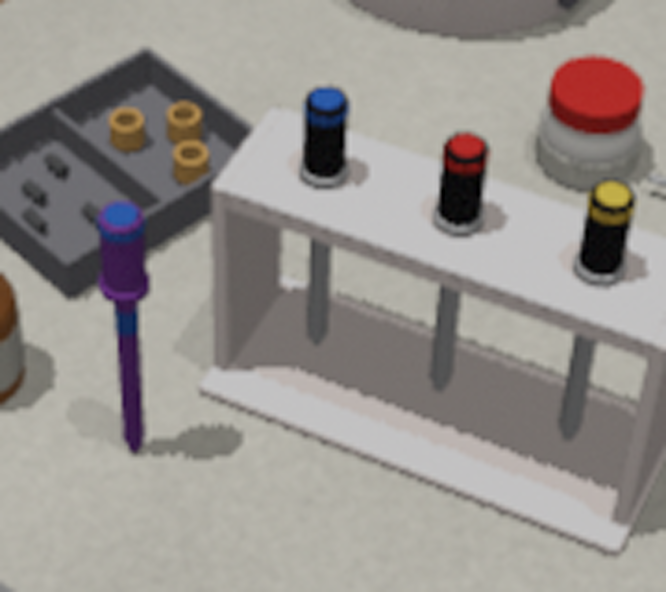

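View pics/tc.png

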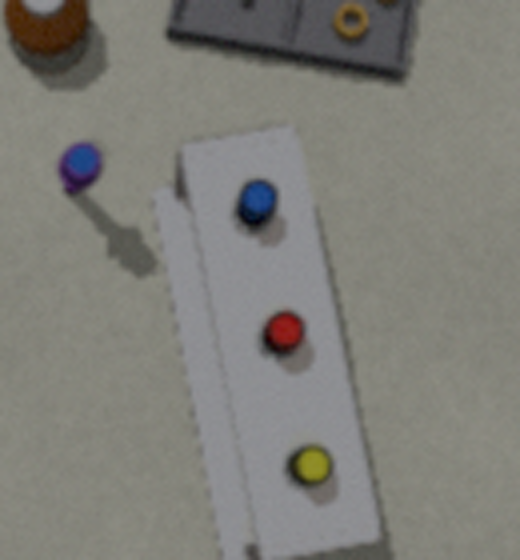

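The blue-capped rods are at side (346,178), in the stand with a black grip, and at side (293,210), free-standing and all purple. The first fits the description: black grip, steel shank, hanging in the stand, as the enlarged crop shows. The purple one is the look-alike. Next I'll measure in two views.

```bash
cat >> h.py <<'E'
from scipy.spatial.transform import Rotation as Ro
def Rt(s=None):
    s=s or observe(); return Ro.from_euler('xyz',s['orientation'],degrees=True).as_matrix()
def delta(tgt):
    s=observe(); return Rt(s).T@(np.array(tgt)-s['tcp_pos'])
np.set_printoptions(precision=4,suppress=True)
E
python3 - <<'E'
from h import *
print(Rt())
S=cam('side');T=cam('top')
def blob(p,box,f):
    x0,y0,x1,y1=box;c=p['pixels'][y0:y1,x0:x1].astype(int);m=f(c[...,0],c[...,1],c[...,2]);v,u=np.nonzero(m);print(len(u));return np.array([u.mean()+x0,v.mean()+y0])
import scipy
blue=lambda b,g,r:(b>110)&(r<70)&(b-g>40)
red=lambda b,g,r:(r>110)&(g<60)&(b<60)
yel=lambda b,g,r:(r>110)&(g>100)&(b<80)
for n,f,a,b in [('blue',blue,(335,155,362,175),(343,230,365,250)),('red',red,(372,170,398,192),(350,262,372,282)),('yel',yel,(412,182,436,202),(358,296,380,318))]:
    u=blob(S,a,f);v=blob(T,b,f);X=tri([ray(S,u),ray(T,v)]);print(n,u,v,X,proj(S,X)[0]-u,proj(T,X)[0]-v, atz(T,v,.2)[:2])
for n,h in [('upper_bush',.13),('carriage_knob',.095),('lower_bush',.06)]:
    a=eyes.place_of(n,S);b=eyes.place_of(n,T)
    print(n,a[:1],b[:1])
    if a and b:
        print(tri([ray(S,proj(S,a[0]['xyz'])[0]),ray(T,proj(T,b[0]['xyz'])[0])]))
for p,n in((S,'S'),(T,'T')):
    print(n,[ (np.c_[np.nonzero(r['region'])[::-1]].mean(0),r['conf']) for r in eyes.trace('carriage',p)])
g=cv2.resize(T['pixels'][235:310,135:265],None,fx=6,fy=6,interpolation=2);cv2.imwrite('pics/f1.png',g)
E
```

```text
[[ 0.      0.2346  0.9721]
 [ 0.      0.9721 -0.2346]
 [-1.      0.      0.    ]]
41
31
blue [347.9024 166.3415] [354.3548 238.9032] [ 0.6094 -0.2442  0.2008] [0.3645 0.0712] [-0.1471 -0.2678] [ 0.609  -0.2445]
43
37
red [385.7442 179.2791] [361. 272.] [ 0.5355 -0.2568  0.2004] [0.3731 0.0643] [-0.1399 -0.2741] [ 0.5349 -0.2571]
58
39
yel [425.1724 192.    ] [368.     305.8462] [ 0.4619 -0.2695  0.2017] [0.6084 0.0911] [-0.21   -0.4466] [ 0.461  -0.2701]
upper_bush [{'xyz': [0.5719, 0.0623, 0.1312], 'conf': 0.72}] [{'xyz': [0.5703, 0.0669, 0.1297], 'conf': 0.85}]
[0.5691 0.0651 0.1372]
carriage_knob [{'xyz': [0.5679, 0.1875, 0.0962], 'conf': 0.68}] [{'xyz': [0.5724, 0.1947, 0.0947], 'conf': 0.57}]
[0.5686 0.1904 0.1014]
lower_bush [{'xyz': [0.5726, 0.0931, 0.0587], 'conf': 0.73}] [{'xyz': [0.5683, 0.1003, 0.0628], 'conf': 0.57}]
[0.5669 0.098  0.0715]
S [(array([227.6488, 370.9921]), 0.96)]
T [(array([189.6727, 267.1746]), 0.85)]
```

View pics/f1.png

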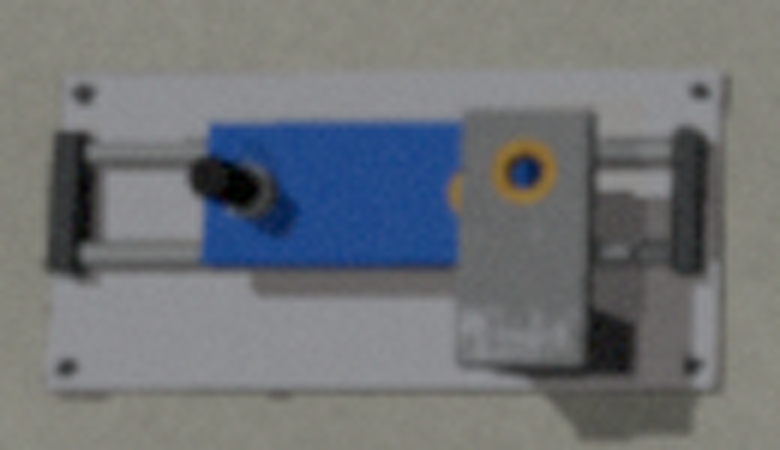

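Request:
play_rows(commands=[{"yaw": -0.12},{"yaw": -0.117},{"tz": 0.03,"ty": -0.032},{"tz": 0.03,"ty": -0.032},{"tz": 0.03,"ty": -0.032},{"tz": 0.03,"ty": -0.032},{"tz": 0.03,"ty": -0.032},{"tz": 0.03,"ty": -0.032},{"tz": 0.03,"ty": -0.032},{"tz": 0.03,"ty": -0.032}])

```text
$.commands[0]: bad value
```

Request:
play_rows(commands=[{"tx": 0,"ty": 0,"tz": 0,"yaw": -0.12,"fingers": 0},{"tx": 0,"ty": 0,"tz": 0,"yaw": -0.117,"fingers": 0},{"tx": 0,"tz": 0.03,"ty": -0.032,"yaw": 0,"fingers": 0},{"tx": 0,"tz": 0.03,"ty": -0.032,"yaw": 0,"fingers": 0}], newtons=30)

```text
clock: 3.0
tcp_pos: [0.2069, 0.5715, 0.2302]
orientation: [152.8, 89.7, 154.1]
force: [0.3, 0.1, 0.5]
width: 0.0854
```

Request:
play_rows(commands=[{"tx": 0,"tz": 0.034,"ty": -0.034,"yaw": 0,"fingers": 0},{"tx": 0,"tz": 0.034,"ty": -0.034,"yaw": 0,"fingers": 0},{"tx": 0,"tz": 0.034,"ty": -0.034,"yaw": 0,"fingers": 0},{"tx": 0,"tz": 0.034,"ty": -0.034,"yaw": 0,"fingers": 0},{"tx": 0,"tz": 0.034,"ty": -0.034,"yaw": 0,"fingers": 0},{"tx": 0,"tz": 0.034,"ty": -0.034,"yaw": 0,"fingers": 0},{"tx": 0,"tz": 0.034,"ty": -0.034,"yaw": 0,"fingers": 0},{"tx": 0,"tz": 0.034,"ty": -0.034,"yaw": 0,"fingers": 0},{"tx": 0,"tz": 0.034,"ty": -0.034,"yaw": 0,"fingers": 0}])

```text
clock: 3.9
tcp_pos: [0.5296, 0.2625, 0.2302]
orientation: [94.9, 89.5, 96.6]
force: [-0.9, 0.4, 0.3]
width: 0.0857
```

Run:
```python
from h import *
print(Rt(),observe()['tcp_pos'],observe()['clock'])
W=cam('wrist','w1.png')
print(W['shot'])
for n in ['upper_bush','lower_bush','carriage_knob']:
    a=eyes.place_of(n,W);print(n,[(x['xyz'],x['conf'],proj(W,x['xyz'])[0]) for x in a[:2]])
print(delta([.57,.192,.23]),observe()['clock'])
```

```text
[[-0.0009 -0.0298  0.9996]
 [ 0.0079  0.9995  0.0298]
 [-1.      0.0079 -0.0007]] [0.5296 0.2625 0.2302] 3.9
6
upper_bush [([0.5692, 0.0613, 0.1292], 0.66, array([ 23.6751, 293.7204]))]
lower_bush [([0.5721, 0.0972, 0.062], 0.62, array([124.655 , 264.5736]))]
carriage_knob [([0.5752, 0.1948, 0.0944], 0.93, array([231.7858, 286.0701]))]
[-0.0009 -0.0715  0.039 ] 4.1
```

View pics/w1.png

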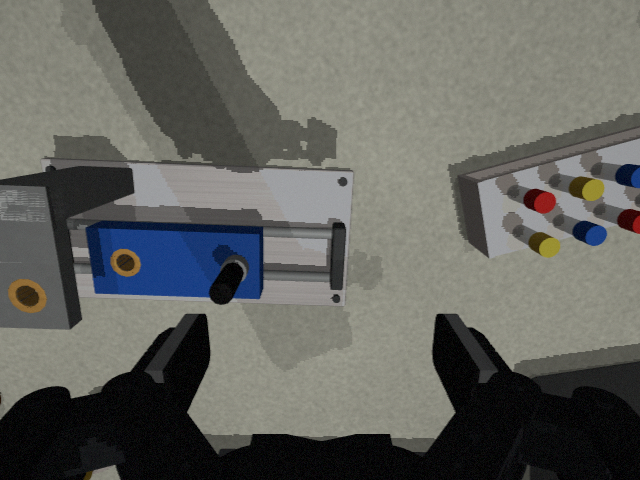

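The wrist picture shows the upper bush at (27,295), the lower bush at (126,262) and the knob top at (222,291).

Run:
```python
from h import *
W=cam('wrist');T=cam('top');print(W['shot'])
for n,uv,z in[('up',(27,295.5),.13),('low',(125.5,262.5),.06),('kn',(222,291),.117),('kfoot',(236,264),.066),('bolt1',(342.5,182),.012),('bolt2',(336,298),.012),('edgeL',(50,158),.01),('edgeR',(352,170),.01)]: print(n,atz(W,uv,z))
# top picture: f1 crop scale6 offset (135,235)
q=lambda a,b:(135+(a+.5)/6-.5,235+(b+.5)/6-.5)
print('up top',atz(T,q(524,171),.13),'kn top',atz(T,q(208,177),.117))
print('up tri',tri([ray(W,(27,295.5)),ray(T,q(524,171))]),'kn tri',tri([ray(W,(222,291)),ray(T,q(208,177))]))
```

```text
7
up [0.5687 0.064  0.13  ]
low [0.5697 0.097  0.06  ]
kn [0.5683 0.1928 0.117 ]
kfoot [0.5666 0.1924 0.066 ]
bolt1 [0.5034 0.2825 0.012 ]
bolt2 [0.6213 0.2809 0.012 ]
edgeL [0.4885 0.0151 0.01  ]
edgeR [0.4924 0.291  0.01  ]
up top [0.568  0.0639 0.13  ] kn top [0.5692 0.1921 0.117 ]
up tri [0.5683 0.064  0.13  ] kn tri [0.5692 0.1925 0.1155]
```

Request:
play_rows(commands=[{"tx": 0,"ty": -0.035,"tz": 0.02,"yaw": 0.03,"fingers": 0.3},{"tx": 0,"ty": -0.033,"tz": 0.0185,"yaw": 0,"fingers": 0.3},{"tx": 0,"ty": 0,"tz": 0,"yaw": 0,"fingers": 0.3}])

```text
clock: 4.5
tcp_pos: [0.5644, 0.2044, 0.229]
orientation: [107.4, 89.4, 108.3]
force: [0.1, -0.4, -0.0]
width: 0.06
```

Run:
```python
from h import *
print(Rt(),observe()['tcp_pos'],observe()['width'],delta([.569,.1925,.076]))
```

```text
[[-0.0035 -0.0153  0.9999]
 [ 0.0104  0.9998  0.0153]
 [-0.9999  0.0105 -0.0033]] [0.5644 0.2044 0.229 ] 0.059969861530133346 [ 0.1528 -0.0135  0.0049]
```

Request:
play_rows(commands=[{"tx": 0.02,"ty": -0.0145,"tz": 0.0053,"yaw": 0.015,"fingers": 0.3},{"tx": 0.03,"ty": 0,"tz": 0,"yaw": 0,"fingers": 0.3},{"tx": 0,"ty": 0,"tz": 0,"yaw": 0,"fingers": 0.3}])

```text
clock: 4.8
tcp_pos: [0.5678, 0.1968, 0.1788]
orientation: [99.6, 89.2, 100.1]
force: [-0.5, -0.0, -1.1]
width: 0.0597
```

Run:
```python
from h import *
print(Rt(),observe()['tcp_pos'],observe()['width'],delta([.569,.1925,.076]))
```

```text
[[-0.0026 -0.0084  1.    ]
 [ 0.0144  0.9999  0.0085]
 [-0.9999  0.0145 -0.0024]] [0.5678 0.1968 0.1788] 0.05974440665249816 [ 0.1027 -0.0058  0.0015]
```

Request:
play_rows(commands=[{"tx": 0.045,"ty": -0.0065,"tz": 0.0015,"yaw": 0.01,"fingers": 0.3},{"tx": 0.04,"ty": 0,"tz": 0,"yaw": 0,"fingers": 0.3},{"tx": 0.015,"ty": 0,"tz": 0,"yaw": 0,"fingers": 0.3},{"tx": 0,"ty": 0,"tz": 0,"yaw": 0,"fingers": 0.3}])

```text
clock: 5.2
tcp_pos: [0.5695, 0.201, 0.0821]
orientation: [80.5, 88.8, 81.0]
force: [-0.4, 0.7, 0.2]
width: 0.06
```

Run:
```python
from h import *
print(Rt(),observe()['tcp_pos'],observe()['width'],delta([.569,.1925,.076]))
cam('wrist','w2.png')
```

```text
[[ 0.0033 -0.0096  0.9999]
 [ 0.0207  0.9997  0.0096]
 [-0.9998  0.0207  0.0035]] [0.5695 0.201  0.0821] 0.06003334859194018 [ 0.0059 -0.0086 -0.0006]
```

View pics/w2.png

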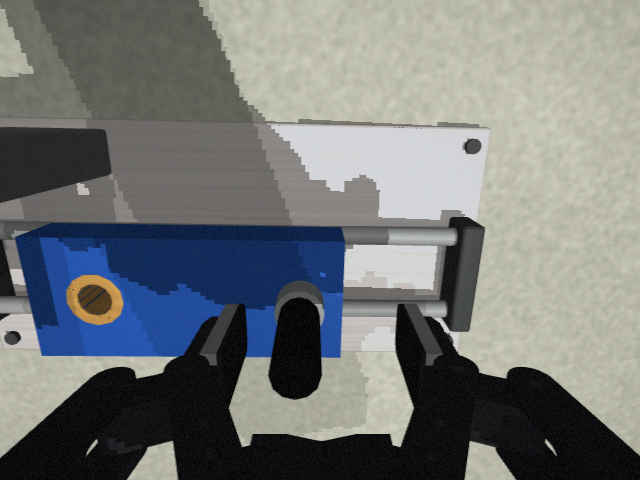

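Request:
play_rows(commands=[{"tx": 0.005,"ty": -0.0086,"tz": 0,"yaw": 0.01,"fingers": 0.3},{"tx": 0,"ty": 0,"tz": 0,"yaw": 0,"fingers": 0.65},{"tx": 0,"ty": 0,"tz": 0,"yaw": 0,"fingers": 0.65},{"tx": 0,"ty": 0,"tz": 0,"yaw": 0,"fingers": 0.65}])

```text
clock: 5.65
tcp_pos: [0.5743, 0.1944, 0.0849]
orientation: [61.1, 88.3, 61.1]
force: [0.5, -0.1, 0.3]
width: 0.03
```

Run:
```python
from h import *
s=observe();print(Rt(),s['tcp_pos'],s['width'],s['force'],delta([.569,.159,.076]))
```

```text
[[ 0.0144 -0.0002  0.9999]
 [ 0.0262  0.9997 -0.0002]
 [-0.9996  0.0262  0.0144]] [0.5743 0.1944 0.0849] 0.03000836994042703 [ 0.4907 -0.1381  0.3376] [ 0.0079 -0.0356 -0.0054]
```

```bash
cat > d.py <<'E'
from h import *
s=observe();print(s['clock'],s['tcp_pos'],Rt(s)[:,0],s['q'],s['joint_velocities'],s['force'],s['width'])
E
python3 d.py; python3 -c "
from h import *
for i in range(3): cam('wrist')"; python3 d.py
```

```text
5.65 [0.5743 0.1944 0.0849] [ 0.0144  0.0262 -0.9996] [-34.2616  18.8758  16.3027 100.9261  -7.3657  59.838   74.795 ] [ 0.0387 -0.7429 -0.0736 -0.6784 -0.1857  0.0476 -0.0225] [ 0.4907 -0.1381  0.3376] 0.03000836994042703
5.8 [0.5739 0.1946 0.0843] [ 0.0137  0.026  -0.9996] [-34.2725  18.9097  16.2814 100.9506  -7.3724  59.8213  74.7973] [ 0.0022  0.4043 -0.1857  0.5064 -0.0011 -0.0284  0.0224] [ 0.4003 -0.4317 -0.0001] 0.03002332231603844
```

Request:
play_rows(commands=[{"tx": 0,"ty": 0,"tz": 0,"yaw": 0,"fingers": 0.65}])

```text
clock: 5.9
tcp_pos: [0.5739, 0.1946, 0.0844]
orientation: [62.3, 88.3, 62.3]
force: [0.5, 0.1, 0.7]
width: 0.0298
```

```bash
python3 d.py
```

```text
5.9 [0.5739 0.1946 0.0844] [ 0.0137  0.0261 -0.9996] [-34.2735  18.9022  16.281  100.9511  -7.3743  59.828   74.7976] [-0.0187 -0.3414  0.1145 -0.1067  0.049  -0.0542 -0.083 ] [0.5182 0.0802 0.7011] 0.02982258405924256
```

Request:
play_rows(commands=[{"tx": 0,"ty": 0,"tz": 0,"yaw": 0,"fingers": 0.65},{"tx": 0,"ty": 0,"tz": 0,"yaw": 0,"fingers": 0.65}])

```text
clock: 6.1
tcp_pos: [0.5739, 0.1947, 0.0844]
orientation: [62.6, 88.3, 62.6]
force: [0.1, 0.6, -0.1]
width: 0.0299
```

```bash
python3 d.py
```

```text
6.1 [0.5739 0.1947 0.0844] [ 0.0135  0.0261 -0.9996] [-34.2772  18.9077  16.2773 100.9474  -7.3789  59.8349  74.7958] [ 0.1276  0.06    0.0005 -0.0143 -0.0801 -0.1145  0.045 ] [ 0.1134  0.5715 -0.1068] 0.02991095982239693
```

Request:
play_rows(commands=[{"tx": 0.004,"ty": -0.03,"tz": -0.005,"yaw": 0,"fingers": 0.65}])

```text
clock: 6.2
tcp_pos: [0.5702, 0.172, 0.0809]
orientation: [61.1, 87.9, 61.5]
force: [2.8, 6.7, 4.3]
width: 0.0298
```

```bash
python3 d.py; python3 -c "
from h import *
for i in range(3): cam('wrist','w3.png')"; python3 d.py
```

```text
6.2 [0.5702 0.172  0.0809] [ 0.0177  0.0326 -0.9993] [-32.6805  17.7812  16.6758 102.8929  -7.6378  58.7362  77.5114] [ 19.0702 -12.6967   8.957   22.7271   0.6085 -10.336   28.1336] [2.7968 6.7133 4.3206] 0.029782056774548656
6.35 [0.5689 0.1631 0.0794] [ 0.0132  0.0251 -0.9996] [-32.4425  17.7371  17.0641 103.1628  -7.3626  58.914   77.4188] [-1.0442  0.584  -1.7237 -1.0794 -0.9678  0.0577 -0.4718] [0.3711 0.2245 0.4883] 0.02976860921437196
```

View pics/w3.png

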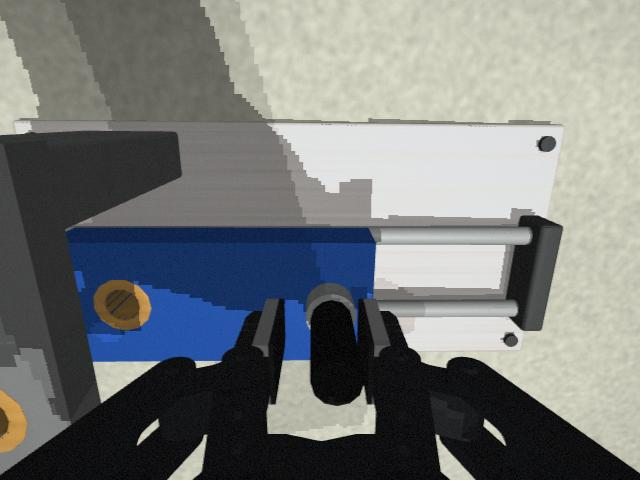

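Request:
play_rows(commands=[{"tx": 0,"ty": -0.012,"tz": 0,"yaw": 0,"fingers": 0.65}])

```text
clock: 6.45
tcp_pos: [0.5686, 0.1548, 0.0792]
orientation: [65.3, 88.2, 65.3]
force: [-0.6, 5.1, 1.6]
width: 0.0296
```

```bash
python3 -c "
from h import *
for i in range(3): cam('wrist','w3.png')"; python3 d.py
```

```text
6.6 [0.5686 0.1529 0.0792] [ 0.0127  0.0272 -0.9995] [-31.6671  17.4315  17.293  103.6014  -7.5125  58.8134  78.6014] [-0.2466  0.1168 -0.1178 -0.1843  0.6399  0.1929 -0.2363] [-0.7732  3.3216  0.9418] 0.02994710434354948
```

Request:
play_rows(commands=[{"tx": 0,"ty": -0.005,"tz": 0,"yaw": 0,"fingers": 0.65}])

```text
clock: 6.7
tcp_pos: [0.5686, 0.1527, 0.0793]
orientation: [67.3, 88.0, 67.4]
force: [2.5, 14.6, -3.7]
width: 0.0298
```

```bash
python3 d.py; python3 -c "
from h import *
for i in range(3): cam('wrist','w4.png')"; python3 d.py
```

```text
6.7 [0.5686 0.1527 0.0793] [ 0.0136  0.0327 -0.9994] [-31.4375  17.3317  17.2352 103.7158  -7.8142  58.6813  79.118 ] [ 2.3964 -1.0855 -0.6817  1.3738 -3.5693 -1.7133  5.4526] [ 2.4926 14.5562 -3.7472] 0.029796024318119396
6.85 [0.5686 0.1528 0.0793] [ 0.0137  0.0324 -0.9994] [-31.4459  17.3363  17.2175 103.7167  -7.7916  58.6696  79.1089] [-0.1087  0.0732 -0.1186 -0.0837  0.243   0.0455 -0.0771] [ 1.2726  9.3017 -2.8434] 0.029369855878209936
```

Request:
play_rows(commands=[{"tx": 0,"ty": 0.0065,"tz": 0,"yaw": 0,"fingers": 0.6}])

```text
clock: 6.95
tcp_pos: [0.5687, 0.1587, 0.0793]
orientation: [66.3, 88.0, 66.4]
force: [1.3, -1.1, 1.2]
width: 0.034
```

```bash
python3 d.py; python3 -c "
from h import *
cam('wrist','w4.png')"; python3 d.py
```

```text
6.95 [0.5687 0.1587 0.0793] [ 0.0137  0.0313 -0.9994] [-31.8971  17.5102  17.0882 103.4704  -7.713   58.7357  78.4534] [-5.6304  1.9377 -3.4264 -3.0715 -1.9576 -0.1233 -6.8816] [ 1.3327 -1.1292  1.1806] 0.033974948706899155
7.0 [0.5684 0.1612 0.0794] [ 0.0136  0.0329 -0.9994] [-31.9788  17.5314  16.9687 103.4227  -7.781   58.7283  78.4134] [-0.0658 -0.1723 -0.134   0.2571  0.0716  0.1668  1.1569] [ 0.6734  1.3049 -0.1845] 0.03409173668422168
```

Request:
play_rows(commands=[{"tx": -0.05,"ty": 0,"tz": 0,"yaw": 0,"fingers": 0.55},{"tx": -0.05,"ty": 0,"tz": 0,"yaw": 0,"fingers": 0.55},{"tx": -0.05,"ty": 0,"tz": 0,"yaw": 0,"fingers": 0.4},{"tx": -0.05,"ty": 0,"tz": 0,"yaw": 0,"fingers": 0.4}])

```text
clock: 7.4
tcp_pos: [0.5609, 0.1516, 0.2745]
orientation: [105.3, 88.8, 105.5]
force: [1.3, 0.5, 0.1]
width: 0.0512
```

```bash
python3 d.py; python3 -c "
from h import *
for i in range(3): W=cam('wrist','w5.png')
T=cam('top');cv2.imwrite('pics/t5.png',cv2.resize(T['pixels'][235:310,135:265],None,fx=6,fy=6,interpolation=2))
"; python3 d.py
```

```text
7.4 [0.5609 0.1516 0.2745] [-0.0056  0.0202 -0.9998] [-33.1646   8.9452  18.2988  90.2323  -4.0453  81.2993  75.7607] [ -1.0941 -12.6172   2.1161 -43.4311   5.3948  56.4018  -3.704 ] [1.3066 0.5314 0.1201] 0.05123507776337606
7.6 [0.5621 0.1521 0.2742] [-0.0023  0.0219 -0.9998] [-33.1481   8.9404  18.2919  90.2731  -4.0938  81.0537  75.7836] [-0.1073  1.7769 -0.4828  3.4245 -0.2527 -0.302  -0.0143] [-0.539   0.1722 -0.325 ] 0.05110791772949459
```

View pics/w5.png

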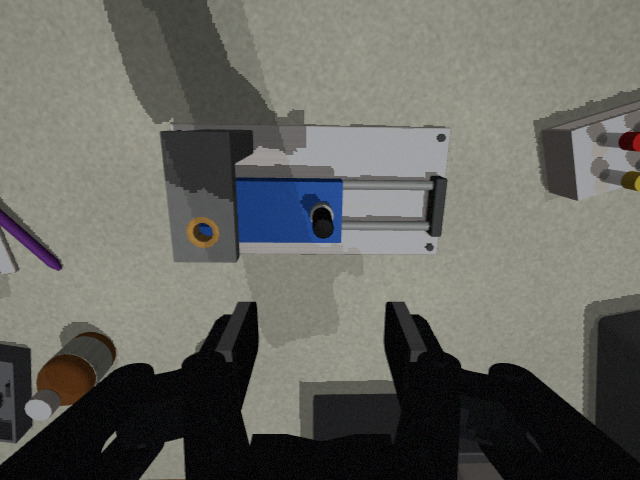

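View pics/t5.png

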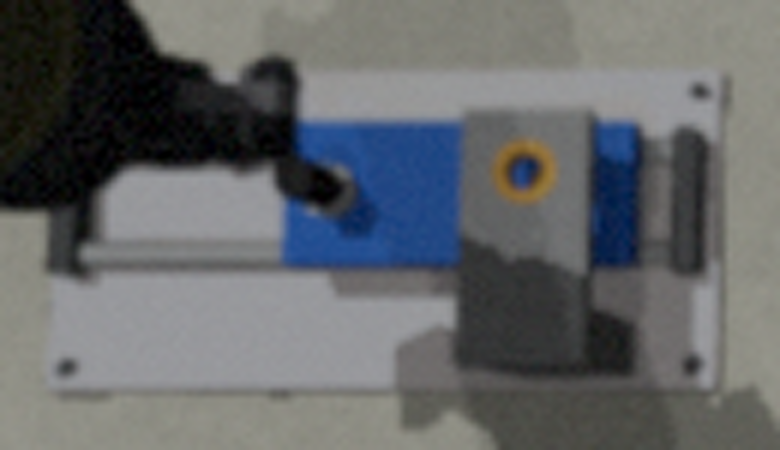

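Wrist view: the upper bush is at (203,232) and the knob top at (323,230). The carriage now sticks out beyond the arm on the far side.

Run:
```python
from h import *
W=cam('wrist')
a=atz(W,(203,232.5),.13);b=atz(W,(323,230),.117);print(a,b,b-a)
c=cv2.resize(W['pixels'][200:265,160:250],None,fx=7,fy=7,interpolation=2);cv2.imwrite('pics/c5.png',c)
```

```text
[0.5645 0.0646 0.13  ] [0.5663 0.1564 0.117 ] [ 0.0017  0.0918 -0.013 ]
```

Request:
play_rows(commands=[{"tx": 0,"ty": 0.05,"tz": 0,"yaw": 0,"fingers": 0.4},{"tx": 0,"ty": 0,"tz": 0,"yaw": 0,"fingers": 0.4}])

```text
clock: 7.85
tcp_pos: [0.5594, 0.2017, 0.2691]
orientation: [122.7, 88.8, 122.7]
force: [-0.7, 0.8, 0.6]
width: 0.0513
```

```bash
python3 d.py; python3 -c "
from h import *
for i in range(2): W=cam('wrist')
"; python3 d.py
```

```text
7.85 [0.5594 0.2017 0.2691] [-0.0116  0.018  -0.9998] [-35.748   10.9517  16.3885  88.5132  -4.3166  81.273   71.0877] [ 5.2799 -1.1165  7.124   3.9944  6.6493  1.2373  1.8186] [-0.7105  0.8262  0.5821] 0.05127253756500211
7.95 [0.5612 0.1932 0.2691] [-0.0105  0.0119 -0.9999] [-35.5245  10.8637  16.8188  88.6289  -4.0141  81.3322  71.1842] [ 1.0927 -0.9188  1.7482 -0.0536  0.2379  0.1329  0.2839] [ 0.5497 -0.4146 -0.5517] 0.05121584853762248
```

View pics/c5.png

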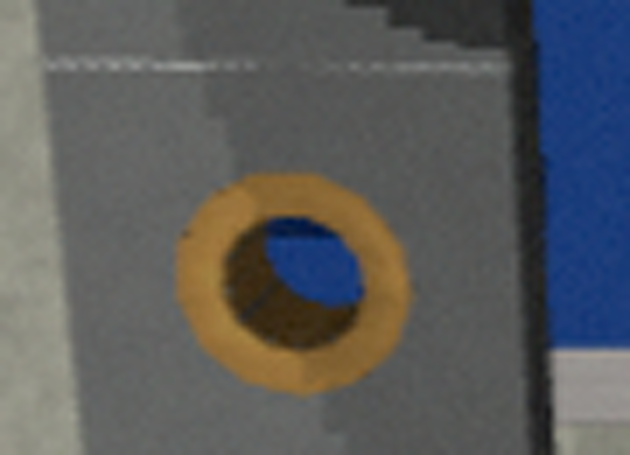

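Request:
play_rows(commands=[{"tx": 0,"ty": -0.044,"tz": 0.006,"yaw": 0,"fingers": 0.35},{"tx": 0,"ty": -0.044,"tz": 0.006,"yaw": 0,"fingers": 0.35},{"tx": 0,"ty": -0.044,"tz": 0.006,"yaw": 0,"fingers": 0.35},{"tx": 0,"ty": -0.044,"tz": 0.006,"yaw": 0,"fingers": 0.35},{"tx": 0,"ty": -0.044,"tz": 0.006,"yaw": 0,"fingers": 0.35},{"tx": 0,"ty": -0.044,"tz": 0.006,"yaw": 0,"fingers": 0.35},{"tx": 0,"ty": -0.044,"tz": 0.006,"yaw": 0,"fingers": 0.35}])

```text
clock: 8.65
tcp_pos: [0.5969, -0.1213, 0.2534]
orientation: [160.8, 88.3, 161.1]
force: [1.1, 0.9, -0.1]
width: 0.0553
```

```bash
python3 d.py; python3 -c "
from h import *
for i in range(3): W=cam('wrist','w6.png')
print(delta([.6092,-.2443,.24]),Rt())
"; python3 d.py
```

```text
8.65 [ 0.5969 -0.1213  0.2534] [-0.0288  0.0099 -0.9995] [-14.2667  15.0232  28.629   86.8664  -7.3732  81.6959 105.0447] [ 35.4182  20.3834  15.8145 -18.1165 -11.0657   3.1327  49.8021] [ 1.0743  0.8723 -0.1468] 0.05529391557066757
[ 0.012  -0.1195  0.014 ] [[-0.0294  0.0048  0.9996]
 [ 0.0077  1.     -0.0046]
 [-0.9995  0.0076 -0.0294]]
8.8 [ 0.5962 -0.1248  0.2533] [-0.0294  0.0077 -0.9995] [-14.1505  15.048   28.8047  86.8755  -7.2873  81.6913 104.8275] [-2.906  -0.7085 -4.1279  0.185  -1.9443  0.3991 -0.874 ] [ 0.5307  0.1162 -0.3341] 0.05568603065359944
```

View pics/w6.png

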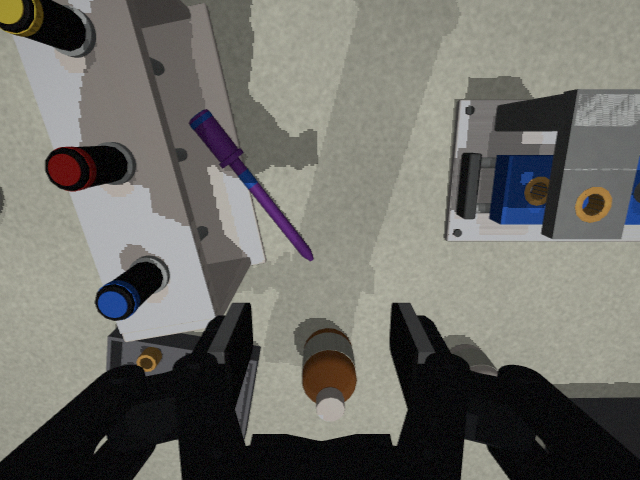

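Wrist view: the blue-capped rod top is at (118,300), the red at (70,167), the purple rod at (200–310,115–260), the upper bush at (593,204) and the lower bush under it at (538,190). I'll check that the bushes line up, that the purple rod is undisturbed, and where the blue rod stands.

Run:
```python
from h import *
W=cam('wrist');S=cam('side','s6.png')
a=atz(W,(593.5,204),.13);b=atz(W,(538,190.5),.06);print('bushes',a,b,b-a)
print('purple',atz(W,(310,258),0),atz(W,(199,118),.18),proj(W,[[.645,-.139,0],[.645,-.139,.18]]))
print('blue',atz(W,(114,302),.2),'red',atz(W,(65,167),.2),'yel',atz(W,(10,7),.2))
print(proj(W,[[.6092,-.2443,.2],[.6092,-.2443,.155]]))
cv2.imwrite('pics/c6.png',cv2.resize(np.hstack([S['pixels'][140:300,230:400],cv2.imread('pics/side0.png')[140:300,230:400]]),None,fx=2.3,fy=2.3))
```

```text
bushes [0.5705 0.0663 0.13  ] [0.5706 0.0659 0.06  ] [ 0.0001 -0.0004 -0.07  ]
purple [ 0.6504 -0.1358  0.    ] [ 0.5142 -0.1895  0.18  ] [[306.9261 253.2231]
 [298.9192 337.7914]]
blue [ 0.6109 -0.2389  0.2   ] red [ 0.5379 -0.2523  0.2   ] yel [ 0.4674 -0.2638  0.2   ]
[[103.7193 299.1763]
 [140.197  271.3574]]
```

View pics/c6.png

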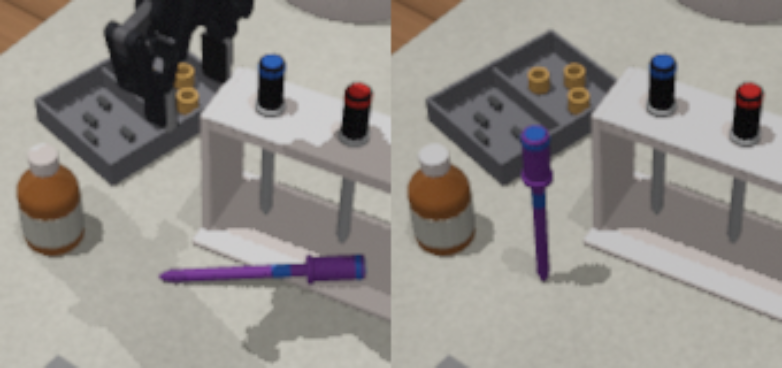

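The two bushes agree to 0.4 mm, so the carriage is home. The purple look-alike had been balanced on its tip and has toppled by itself. It was already lying down in w5, before the arm came near it. I'll leave it.

Request:
play_rows(commands=[{"tx": 0,"ty": -0.05,"tz": 0.006,"yaw": 0,"fingers": 0.4},{"tx": 0,"ty": -0.045,"tz": 0.006,"yaw": 0,"fingers": 0.4}])

```text
clock: 9.1
tcp_pos: [0.6124, -0.2016, 0.2507]
orientation: [146.7, 88.0, 148.1]
force: [-0.1, 0.4, -0.0]
width: 0.051
```

```bash
python3 -c "
from h import *
for i in range(3): W=cam('wrist','w7.png')
print(delta([.6092,-.2443,.24]),Rt())
"; python3 d.py
```

```text
[ 0.0095 -0.0403 -0.0028] [[-0.0306 -0.016   0.9994]
 [ 0.0172  0.9997  0.0165]
 [-0.9994  0.0177 -0.0304]]
9.25 [ 0.6116 -0.2041  0.2501] [-0.0306  0.0172 -0.9994] [ -6.943   20.3087  30.6901  81.4949 -10.5292  83.0025 114.7526] [-2.4286 -1.1084 -2.7326  0.6233 -1.2453  0.5088 -0.7561] [0.2347 1.4443 0.255 ] 0.05142455361858673
```

View pics/w7.png

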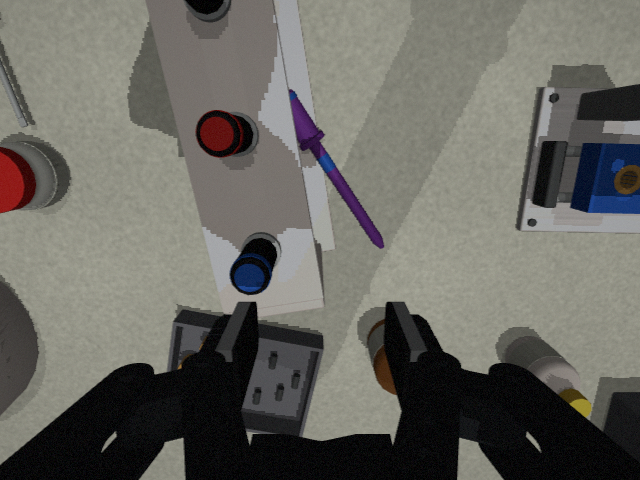

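Request:
play_rows(commands=[{"tx": 0,"ty": -0.05,"tz": 0,"yaw": 0.016,"fingers": 0.4}])

```text
clock: 9.35
tcp_pos: [0.6164, -0.2411, 0.2487]
orientation: [138.1, 87.8, 139.0]
force: [1.1, 1.8, 0.6]
width: 0.051
```

```bash
python3 -c "
from h import *
for i in range(3): W=cam('wrist','w8.png')
print(delta([.6092,-.2443,.24]),Rt())
"; python3 d.py
```

```text
[ 0.0089  0.0093 -0.002 ] [[-0.0322  0.0027  0.9995]
 [ 0.0165  0.9999 -0.0022]
 [-0.9993  0.0164 -0.0322]]
9.5 [ 0.6115 -0.2538  0.2487] [-0.0322  0.0165 -0.9993] [ -2.86    22.8918  31.8471  78.7723 -11.9151  83.749  118.5307] [-2.1042 -0.8069 -2.5828  0.2994 -1.9858  0.364  -0.4026] [ 0.2559 -0.5448 -0.0049] 0.051561479927722316
```

Request:
play_rows(commands=[{"tx": 0,"ty": -0.045,"tz": 0,"yaw": 0,"fingers": 0.4}])

```text
clock: 9.6
tcp_pos: [0.6158, -0.2878, 0.2477]
orientation: [139.7, 87.8, 140.5]
force: [2.2, 0.5, 0.3]
width: 0.0513
```

```bash
python3 -c "
from h import *
for i in range(3): W=cam('wrist')
"; python3 d.py
```

```text
9.75 [ 0.6106 -0.2995  0.2474] [-0.0335  0.0161 -0.9993] [  1.1832  25.5122  32.5403  75.8009 -13.2452  84.6065 122.635 ] [-1.9165 -0.8576 -2.1469  0.2992 -1.7397  0.5087 -0.5467] [-0.2404  0.7188  0.0878] 0.05094481532528805
```

Request:
play_rows(commands=[{"tx": 0,"ty": 0.05,"tz": 0,"yaw": 0,"fingers": 0.4},{"tx": 0,"ty": 0,"tz": 0,"yaw": 0,"fingers": 0.4}])

```text
clock: 9.95
tcp_pos: [0.612, -0.243, 0.2471]
orientation: [149.1, 87.7, 149.1]
force: [-0.2, 0.8, -0.2]
width: 0.0513
```

```bash
python3 -c "
from h import *
for i in range(3): W=cam('wrist','w9.png')
print(delta([.6092,-.2443,.24]),Rt())
"; python3 d.py
```

```text
[0.0078 0.008  0.0002] [[-0.0348  0.0107  0.9993]
 [ 0.0129  0.9999 -0.0102]
 [-0.9993  0.0125 -0.0349]]
10.1 [ 0.6092 -0.2524  0.2477] [-0.0348  0.0129 -0.9993] [ -3.3713  22.6554  32.1518  79.2375 -11.6583  83.5906 117.9038] [ 1.4199  0.3932  1.3552 -0.6261  0.1698 -0.0509  0.2241] [ 0.1564 -0.4184  0.1403] 0.05147376161757035
```

View pics/w9.png

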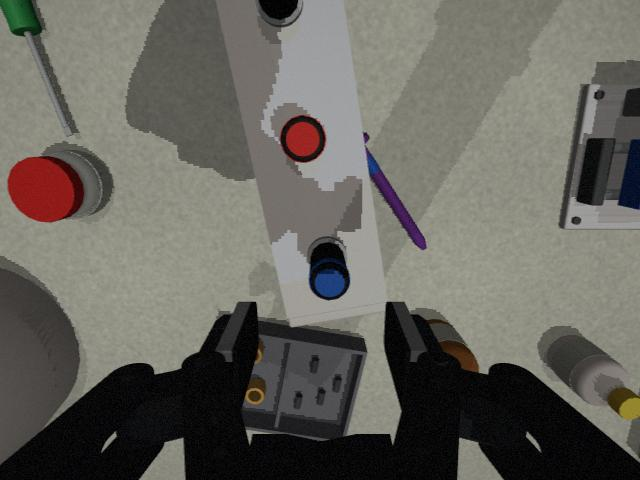

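Run:
```python
from h import *
W=cam('wrist','w9.png')
print(atz(W,(329.5,280),.2),atz(W,(303,138.5),.2),proj(W,[[.6092,-.2443,.2]]))
```

```text
[ 0.6096 -0.248   0.2   ] [ 0.5375 -0.2603  0.2   ] [[336.5662 279.2011]]
```

Request:
play_rows(commands=[{"tx": 0.043,"ty": 0.0065,"tz": 0.0015,"yaw": -0.01,"fingers": 0.4}])

```text
clock: 10.25
tcp_pos: [0.612, -0.2498, 0.211]
orientation: [162.3, 88.6, 162.1]
force: [1.4, -1.7, -0.6]
width: 0.0513
```

```bash
python3 -c "
from h import *
for i in range(3): W=cam('wrist','w10.png')
print(delta([.6088,-.2455,.163]),Rt())
"; python3 d.py
```

```text
[ 0.0393 -0.0012  0.0029] [[-0.0402  0.0017  0.9992]
 [ 0.015   0.9999 -0.0011]
 [-0.9991  0.0149 -0.0402]]
10.4 [ 0.6075 -0.2449  0.2024] [-0.0402  0.015  -0.9991] [ -3.8238  23.5491  31.5001  83.2829 -12.0435  79.0743 118.2543] [ 0.566  -1.3888  1.4399 -4.1665  0.5708  0.6761 -0.0037] [ 0.7757 -0.1951  0.1024] 0.05155056488913109
```

View pics/w10.png

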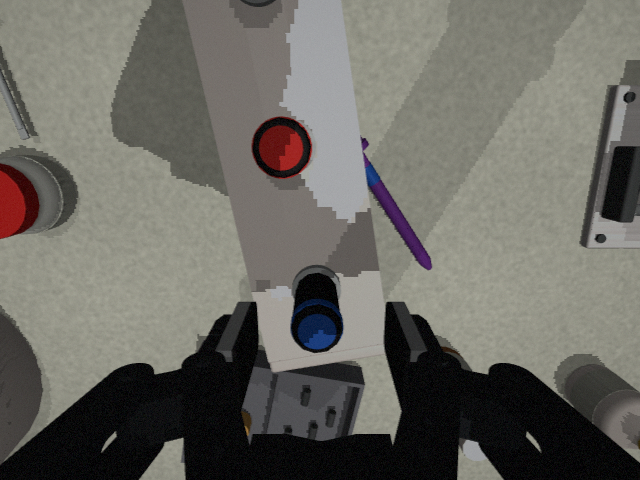

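The cap at (317,333) sits between the fingers, whose midline is at 321. Descending.

Request:
play_rows(commands=[{"tx": 0.039,"ty": -0.001,"tz": 0.0025,"yaw": 0,"fingers": 0.4}])

```text
clock: 10.5
tcp_pos: [0.6123, -0.2478, 0.17]
orientation: [159.4, 88.2, 159.3]
force: [1.2, -1.0, 1.0]
width: 0.0513
```

```bash
python3 -c "
from h import *
for i in range(3): W=cam('wrist','w11.png')
print(delta([.6088,-.2455,.162]),Rt())
"; python3 d.py
```

```text
[ 0.0004 -0.0005  0.0014] [[-0.0439  0.0022  0.999 ]
 [ 0.016   0.9999 -0.0015]
 [-0.9989  0.0159 -0.0439]]
10.65 [ 0.6074 -0.245   0.1625] [-0.0439  0.016  -0.9989] [ -3.5415  25.1908  31.0348  85.8574 -12.8587  75.2839 118.8324] [-0.0228 -1.7883  0.7621 -2.9919  0.1588  0.206  -0.1213] [0.1699 0.4869 0.2865] 0.051018646794276985
```

View pics/w11.png

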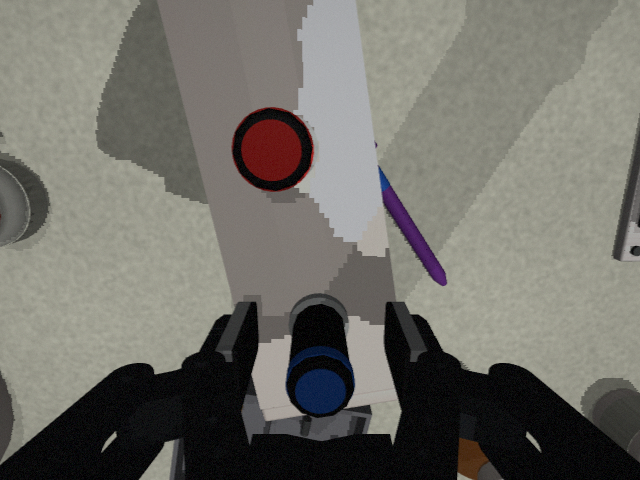

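Request:
play_rows(commands=[{"tx": 0,"ty": 0,"tz": 0.001,"yaw": 0,"fingers": 1},{"tx": 0,"ty": 0,"tz": 0,"yaw": 0,"fingers": 1},{"tx": 0,"ty": 0,"tz": 0,"yaw": 0,"fingers": 1},{"tx": 0,"ty": 0,"tz": 0,"yaw": 0,"fingers": 1},{"tx": 0,"ty": 0,"tz": 0,"yaw": 0,"fingers": 1}], newtons=60)

```text
clock: 11.15
tcp_pos: [0.6113, -0.2474, 0.1703]
orientation: [159.7, 87.8, 159.6]
force: [-0.5, 0.0, -1.5]
width: 0.0204
```

```bash
python3 d.py; python3 -c "
from h import *
for i in range(2): W=cam('wrist','w12.png')
print(Rt())
"; python3 d.py
```

```text
11.15 [ 0.6113 -0.2474  0.1703] [-0.0354  0.0132 -0.9993] [ -3.4666  25.0383  31.1484  85.1228 -12.8635  75.6484 118.7783] [ 0.0537 -0.341  -0.055  -0.2574 -0.0309  0.357   0.0503] [-0.4647  0.0115 -1.4982] 0.02043154215171403
[[-0.0355  0.0033  0.9994]
 [ 0.0131  0.9999 -0.0029]
 [-0.9993  0.013  -0.0355]]
11.25 [ 0.6113 -0.2474  0.1701] [-0.0355  0.0131 -0.9993] [ -3.4686  25.0468  31.1463  85.1377 -12.8611  75.6295 118.7791] [ 0.0495  0.3151 -0.1341  0.2511 -0.0482 -0.2364  0.0216] [-0.1125 -0.5918 -0.8599] 0.02064146506886164
```

View pics/w12.png

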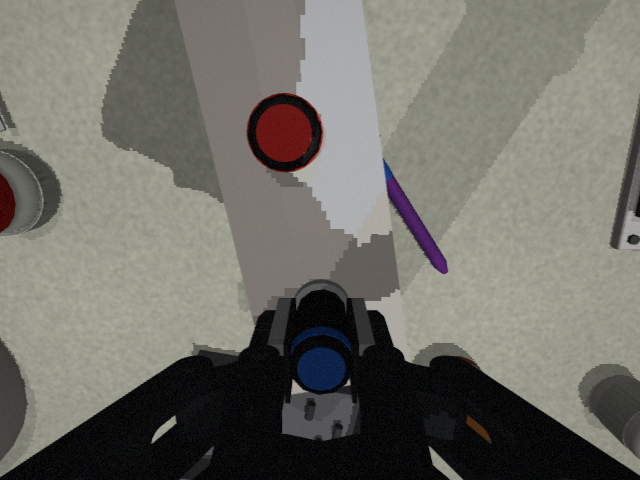

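Gripped: width 20 mm, black grip and blue cap between the pads. Lifting gently.

Request:
play_rows(commands=[{"tx": -0.015,"ty": 0.0002,"tz": -0.0005,"yaw": 0,"fingers": 1},{"tx": -0.02,"ty": 0.0003,"tz": -0.0007,"yaw": 0,"fingers": 1},{"tx": -0.02,"ty": 0.0003,"tz": -0.0007,"yaw": 0,"fingers": 1}])

```text
clock: 11.55
tcp_pos: [0.6097, -0.2465, 0.225]
orientation: [161.0, 87.5, 160.8]
force: [0.2, -0.1, -1.6]
width: 0.0208
```

```bash
python3 d.py; python3 -c "
from h import *
for i in range(3): W=cam('side','s13.png')
print(Rt())
"; python3 d.py
```

```text
11.55 [ 0.6097 -0.2465  0.225 ] [-0.0416  0.0145 -0.999 ] [ -3.718   23.2806  31.7675  81.0324 -11.8329  81.6128 118.0049] [ -0.5526  -6.1255   2.1874 -16.9634   3.3224  21.9314  -2.5055] [ 0.1991 -0.1063 -1.6283] 0.020819453770094587
[[-0.0374  0.0036  0.9993]
 [ 0.0133  0.9999 -0.0031]
 [-0.9992  0.0131 -0.0375]]
11.7 [ 0.6108 -0.2472  0.226 ] [-0.0374  0.0133 -0.9992] [ -3.7093  23.2185  31.7881  80.995  -11.8551  81.4646 118.0224] [-0.1389  1.3228 -0.6465  2.8056 -0.1527 -0.7463  0.0338] [-1.0756 -0.5472 -1.4603] 0.020217130144689392
```

View pics/s13.png

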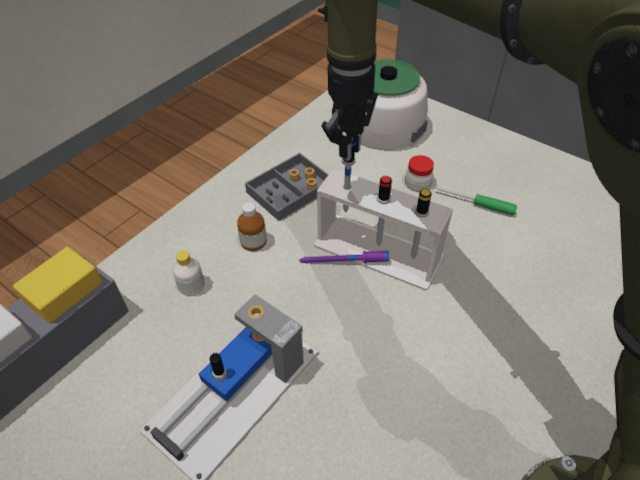

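Side view: the rod with its blue band is coming up at (347,165), and the other rods are still in the stand. I'll keep lifting to TCP z of about 0.33.

Request:
play_rows(commands=[{"tx": -0.02,"ty": 0.0003,"tz": -0.0003,"yaw": 0,"fingers": 1},{"tx": -0.025,"ty": 0.0003,"tz": -0.0003,"yaw": 0,"fingers": 1},{"tx": -0.03,"ty": 0.0003,"tz": -0.0005,"yaw": 0,"fingers": 1},{"tx": -0.03,"ty": 0.0003,"tz": -0.0005,"yaw": 0,"fingers": 1}])

```text
clock: 12.1
tcp_pos: [0.6101, -0.2459, 0.3244]
orientation: [161.5, 86.9, 161.3]
force: [0.1, 0.2, -0.7]
width: 0.0203
```

```bash
python3 d.py; python3 -c "
from h import *
for i in range(2): W=cam('wrist','w14.png')
S=cam('side');cv2.imwrite('pics/s14.png',cv2.resize(S['pixels'][60:300,230:450],None,fx=2.4,fy=2.4,interpolation=2))
print(Rt(),delta([.569,.0645,.33]))
"; python3 d.py
```

```text
12.1 [ 0.6101 -0.2459  0.3244] [-0.052   0.0176 -0.9985] [ -3.088   22.364   32.5431  70.9329 -11.3302  93.0509 117.2627] [  3.3581   0.4662   2.0908 -33.0065  -0.3115  33.718   -1.3325] [ 0.1128  0.1555 -0.6611] 0.020347723384455837
[[-0.0473  0.0043  0.9989]
 [ 0.0157  0.9999 -0.0035]
 [-0.9988  0.0156 -0.0474]] [ 0.0027  0.311  -0.0435]
12.25 [ 0.6112 -0.2467  0.3258] [-0.0473  0.0157 -0.9988] [ -3.0815  22.2876  32.5638  70.8577 -11.328   92.9051 117.2694] [-0.106   1.2329 -0.583   3.496   0.0046 -0.6517  0.0297] [-0.2068  0.6945 -1.9028] 0.020243459610792467
```

View pics/s14.png

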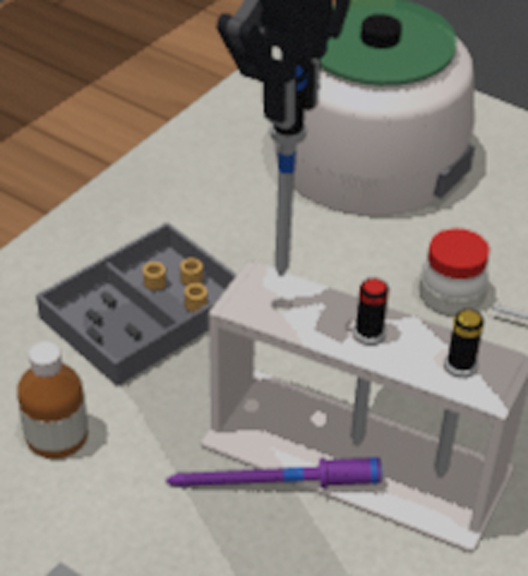

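Request:
play_rows(commands=[{"tx": 0,"ty": 0.04,"tz": -0.006,"yaw": 0,"fingers": 1},{"tx": 0,"ty": 0.042,"tz": -0.006,"yaw": 0,"fingers": 1},{"tx": 0,"ty": 0.042,"tz": -0.006,"yaw": 0,"fingers": 1},{"tx": 0,"ty": 0.042,"tz": -0.006,"yaw": 0,"fingers": 1},{"tx": 0,"ty": 0.042,"tz": -0.006,"yaw": 0,"fingers": 1},{"tx": 0,"ty": 0.04,"tz": -0.006,"yaw": 0,"fingers": 1}])

```text
clock: 12.85
tcp_pos: [0.5707, 0.0015, 0.3156]
orientation: [171.5, 86.1, 170.4]
force: [-0.0, 0.1, -1.1]
width: 0.0204
```

```bash
python3 d.py; python3 -c "
from h import *
for i in range(2): W=cam('wrist')
print(Rt(),delta([.569,.0645,.33]))
"; python3 d.py
```

```text
12.85 [0.5707 0.0015 0.3156] [-0.067   0.0114 -0.9977] [-24.2546  10.3944  25.6618  84.6231  -5.053   89.8588  90.2271] [-30.0241  -9.8484 -16.0658  11.279    4.5988  -2.4192 -44.892 ] [-0.0059  0.1029 -1.0811] 0.020380906909031764
[[-0.0687  0.0083  0.9976]
 [ 0.0154  0.9999 -0.0073]
 [-0.9975  0.0148 -0.0688]] [-0.0139  0.056  -0.003 ]
12.95 [0.5705 0.0087 0.3151] [-0.0687  0.0154 -0.9975] [-24.4694  10.4359  25.2785  84.6071  -5.2748  89.9015  90.3384] [ 2.9079  0.6267  4.6203 -0.7798  3.4955 -0.5652  2.9926] [-0.6056  0.0466 -1.3677] 0.020620309381937558
```

Request:
play_rows(commands=[{"tx": 0,"ty": 0,"tz": 0.04,"yaw": 0,"fingers": 1},{"tx": 0,"ty": 0,"tz": 0,"yaw": 0,"fingers": 1}])

```text
clock: 13.15
tcp_pos: [0.6085, 0.0116, 0.3055]
orientation: [169.2, 85.4, 169.1]
force: [-0.5, 0.3, -2.5]
width: 0.0203
```

```bash
python3 d.py; python3 -c "
from h import *
for i in range(2): W=cam('wrist')
"; python3 d.py
```

```text
13.15 [0.6085 0.0116 0.3055] [-0.079   0.0152 -0.9968] [-23.1053  16.1511  25.7159  79.4105  -7.645   90.559   92.1008] [-0.4786 -6.8008  0.1478  6.3029  2.2446  4.5727 -0.7234] [-0.4529  0.2506 -2.5259] 0.02033945861488691
13.25 [0.6063 0.0092 0.3086] [-0.0778  0.0155 -0.9969] [-23.0658  15.771   25.8208  79.5075  -7.5176  90.7489  92.0571] [ 0.3993 -2.7197  0.9531 -0.3704  0.4755  0.2888 -0.1545] [-0.4479 -0.2958 -1.244 ] 0.020093118524472518
```

Request:
play_rows(commands=[{"tx": 0,"ty": 0,"tz": -0.04,"yaw": 0,"fingers": 1}])

```text
clock: 13.35
tcp_pos: [0.5678, 0.009, 0.3081]
orientation: [172.0, 85.3, 171.6]
force: [0.3, 0.8, -1.3]
width: 0.0205
```

```bash
python3 d.py; python3 -c "
from h import *
for i in range(2): W=cam('wrist')
"; python3 d.py
```

```text
13.35 [0.5678 0.009  0.3081] [-0.0809  0.0119 -0.9966] [-24.8404  10.7484  25.6149  85.1182  -5.2602  89.8353  90.4267] [-18.9147 -58.4059  -2.1185  61.0276  23.5468  -4.3807 -16.8173] [ 0.3287  0.7797 -1.2683] 0.020498898504121267
13.45 [0.5618 0.008  0.3104] [-0.0838  0.0162 -0.9964] [-24.891   10.058   25.6781  85.6179  -5.2176  90.1315  90.4278] [ 0.4908  1.4525  0.1588 -5.0943 -1.3848 -3.2695  1.0605] [-0.6931  0.1904 -1.2342] 0.020481715400460367
```

Request:
play_rows(commands=[{"tx": -0.04,"ty": 0,"tz": 0,"yaw": 0,"fingers": 1}])

```text
clock: 13.55
tcp_pos: [0.5612, 0.0071, 0.3456]
orientation: [170.5, 84.5, 170.0]
force: [1.7, 1.1, -1.7]
width: 0.02
```

```bash
python3 d.py; python3 -c "
from h import *
for i in range(4): W=cam('wrist')
"; python3 d.py
```

```text
13.55 [0.5612 0.0071 0.3456] [-0.094   0.0165 -0.9954] [-24.6504  10.255   25.8973  81.5123  -5.3192  94.6541  90.489 ] [  2.5686  -1.3884   3.0764 -49.472   -0.4449  48.7729   0.251 ] [ 1.6984  1.1359 -1.7095] 0.020027497390644623
13.75 [0.5653 0.0065 0.3515] [-0.0807  0.0169 -0.9966] [-24.6124  10.1529  25.9493  80.9192  -5.3177  94.5757  90.4845] [-0.1552  1.2266 -0.4658  1.9052 -0.2597 -0.0429 -0.0111] [-0.1569  0.2274 -1.5148] 0.020393639536107844
```

Request:
play_rows(commands=[{"tx": 0.04,"ty": 0,"tz": 0,"yaw": 0,"fingers": 1},{"tx": 0,"ty": 0,"tz": 0,"yaw": 0,"fingers": 1}])

```text
clock: 13.95
tcp_pos: [0.5604, 0.0066, 0.3088]
orientation: [168.7, 85.1, 168.2]
force: [0.1, -0.5, -2.3]
width: 0.0207
```

```bash
python3 d.py; python3 -c "
from h import *
for i in range(4): W=cam('wrist')
"; python3 d.py
```

```text
13.95 [0.5604 0.0066 0.3088] [-0.083   0.0174 -0.9964] [-24.804    9.861   25.6917  85.9978  -5.1944  89.893   90.446 ] [ 0.0829 -2.2845  0.5293 -9.9436 -0.4157  1.7874  0.0085] [ 0.0529 -0.4743 -2.3499] 0.02068914400099288
14.15 [0.5655 0.0065 0.3173] [-0.0678  0.0183 -0.9975] [-24.8008   9.7182  25.7395  85.1544  -5.1984  89.9933  90.4403] [ 0.0979 -0.1009 -0.0381 -0.5819  0.0239 -0.2311 -0.1508] [-0.0561  0.5887 -0.5227] 0.020453426140972293
```

Request:
play_rows(commands=[{"tx": -0.05,"ty": 0,"tz": 0,"yaw": 0,"fingers": 1}])

```text
clock: 14.25
tcp_pos: [0.5649, 0.0059, 0.3589]
orientation: [168.7, 85.1, 168.2]
force: [0.4, -0.3, -1.4]
width: 0.0207
```

```bash
python3 -c "
from h import *
for i in range(4): W=cam('wrist')
"; python3 d.py
```

```text
14.45 [0.5702 0.0054 0.3683] [-0.0621  0.0186 -0.9979] [-24.5138   9.9584  26.0834  79.2016  -5.3654  95.4129  90.5192] [-0.0615  0.8324 -0.4624  3.1926 -0.098  -0.3317 -0.083 ] [ 0.8038  0.0442 -1.9936] 0.020362805343270667
```

Request:
play_rows(commands=[{"tx": 0.05,"ty": 0,"tz": 0,"yaw": 0,"fingers": 1},{"tx": 0,"ty": 0,"tz": 0,"yaw": 0,"fingers": 1}])

```text
clock: 14.65
tcp_pos: [0.5654, 0.0062, 0.3152]
orientation: [165.0, 86.0, 164.5]
force: [-0.7, -0.6, -3.8]
width: 0.0203
```

```bash
python3 -c "
from h import *
for i in range(4): W=cam('wrist')
"; python3 d.py
```

```text
14.85 [0.5733 0.006  0.3282] [-0.0421  0.0199 -0.9989] [-24.7859   9.4248  25.8136  84.1906  -5.1923  89.7477  90.4395] [-0.007  -0.2574  0.1759 -0.5786  0.1331 -0.1576  0.0545] [ 0.5272 -1.0533 -0.7988] 0.02040994230546717
```

Request:
play_rows(commands=[{"tx": -0.05,"ty": 0,"tz": 0,"yaw": 0,"fingers": 1}])

```text
clock: 14.95
tcp_pos: [0.5723, 0.0054, 0.3696]
orientation: [161.4, 86.7, 160.9]
force: [1.5, -0.2, -2.7]
width: 0.0209
```

```bash
python3 -c "
from h import *
for i in range(4): W=cam('wrist')
"; python3 d.py
```

```text
15.15 [0.5771 0.0048 0.3788] [-0.0341  0.0202 -0.9992] [-24.5215   9.5864  26.1422  78.3656  -5.3376  94.9792  90.4998] [-0.077   0.9026 -0.3229  3.7225 -0.2243 -0.3478 -0.1337] [-1.0404  0.3677 -1.4179] 0.020516584152444017
```

Request:
play_rows(commands=[{"tx": 0.05,"ty": 0,"tz": 0,"yaw": 0,"fingers": 1},{"tx": 0,"ty": 0,"tz": 0,"yaw": 0,"fingers": 1}])

```text
clock: 15.35
tcp_pos: [0.5748, 0.0058, 0.3273]
orientation: [151.0, 87.7, 150.5]
force: [-0.6, 0.9, -3.3]
width: 0.0209
```

```bash
python3 -c "
from h import *
for i in range(4): W=cam('wrist','w20.png')
"; python3 d.py
```

```text
15.55 [0.5819 0.0055 0.3399] [-0.0124  0.0215 -0.9997] [-24.7793   9.0894  25.8794  83.2038  -5.1779  89.3398  90.4385] [-0.0188 -0.144   0.1482 -0.279  -0.0079 -0.218   0.0414] [-0.0458 -0.2318 -1.3429] 0.020820298885090332
```

View pics/w20.png

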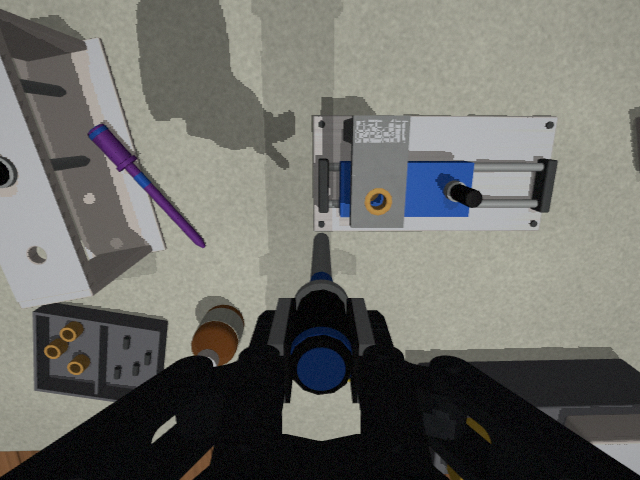

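Run:
```python
from h import *
S=cam('side');W=cam('wrist');T=cam('top')
s=observe();R=Rt(s);t=s['tcp_pos']
tip=t+np.array([0,0,-.15]);print(proj(S,[t,tip]),proj(W,[t,tip]),proj(T,[t,tip]))
u,v=proj(S,[tip])[0].astype(int);print('side crop',u-60,v-100)
cv2.imwrite('pics/a1.png',cv2.resize(S['pixels'][v-100:v+40,u-60:u+60],None,fx=4,fy=4,interpolation=2))
cv2.imwrite('pics/a2.png',cv2.resize(W['pixels'][220:320,270:370],None,fx=5,fy=5,interpolation=2))
for p,n in((S,'S'),(W,'W'),(T,'T')):
  for k in('blue_tip','blue_band','rod_blue_center'):
    print(n,k,[(np.round(x['xyz'],4),round(x['conf'],2),proj(p,x['xyz'])[0].round(1)) for x in eyes.place_of(k,p)[:3]])
```

```text
[[263.3564 194.4317]
 [271.1966 262.5699]] [[322.7466 318.5505]
 [317.8557 228.1072]] [[229.7184 242.6867]
 [242.6639 253.6213]]
side crop 211 162
S blue_tip [(array([ 0.6533, -0.1403,  0.0064]), 0.71, array([297.8, 257.7])), (array([0.5865, 0.0094, 0.1902]), 0.62, array([267., 262.]))]
S blue_band [(array([0.5855, 0.0058, 0.3013]), 0.67, array([263.2, 212.1])), (array([ 0.5638, -0.199 ,  0.0146]), 0.67, array([350.7, 257.9]))]
S rod_blue_center [(array([ 0.5746, -0.1849,  0.0139]), 0.88, array([342.2, 259.9])), (array([0.5918, 0.0029, 0.2772]), 0.85, array([262.6, 220.5]))]
W blue_tip [(array([ 0.6493, -0.1369,  0.0099]), 0.77, array([204.7, 246.7])), (array([0.5825, 0.0101, 0.1941]), 0.75, array([324. , 231.2]))]
W blue_band [(array([0.5835, 0.0074, 0.3035]), 0.95, array([324.9, 289.1])), (array([ 0.5636, -0.198 ,  0.0188]), 0.88, array([143.8, 180.4]))]
W rod_blue_center [(array([0.5858, 0.0068, 0.2832]), 0.94, array([322.7, 278.3])), (array([ 0.7612, -0.1225, -0.002 ]), 0.6, array([225.1, 321.3]))]
T blue_tip [(array([ 0.6504, -0.1418,  0.0037]), 0.91, array([310. , 236.8])), (array([0.591 , 0.0076, 0.193 ]), 0.6, array([241.4, 249.1]))]
T blue_band [(array([ 0.5632, -0.197 ,  0.018 ]), 0.9, array([331.6, 268.6])), (array([ 0.577 , -0.4893, -0.0031]), 0.73, array([441.9, 262.6])), (array([0.5813, 0.006 , 0.3019]), 0.45, array([233. , 245.7]))]
T rod_blue_center [(array([ 0.5797, -0.1915,  0.0138]), 0.77, array([329.3, 262.5])), (array([0.5877, 0.0028, 0.284 ]), 0.64, array([236.2, 244. ]))]
```

View pics/a1.png

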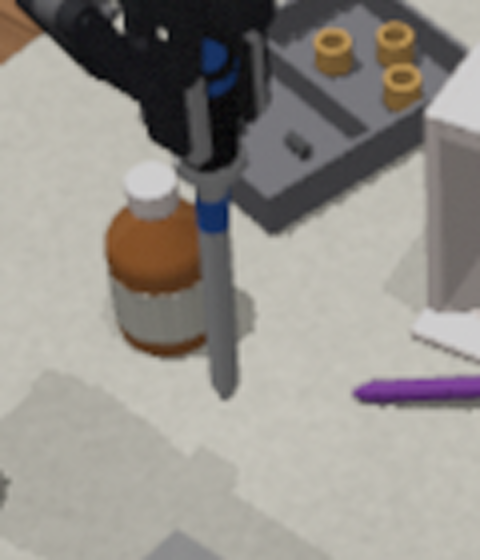

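View pics/a2.png

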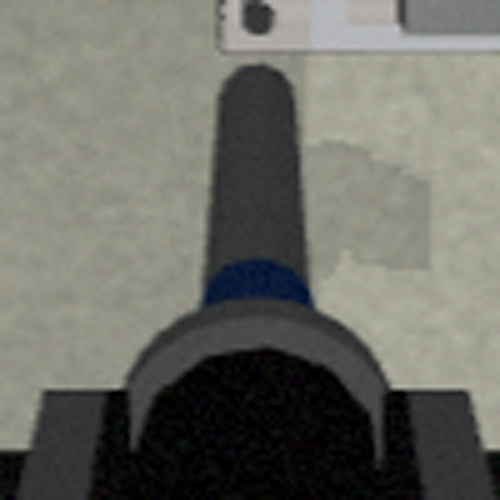

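Run:
```python
from h import *
S=cam('side');W=cam('wrist');T=cam('top')
t=observe()['tcp_pos']
st=(266.9,260.3);wt=(321.3,234.8)
a=tri([ray(S,st),ray(W,wt)]);print('tip SW',a,proj(S,a)-st,proj(W,a)-wt,'rel',a-t)
# networks' band/centre, three views averaged
b=tri([ray(S,(264,216)),ray(W,(322.5,288))]);print('band',b, (a-b)/np.linalg.norm(a-b),np.linalg.norm(a-b))
u,v=242,249
cv2.imwrite('pics/a3.png',cv2.resize(T['pixels'][v-40:v+30,u-40:u+40],None,fx=8,fy=8,interpolation=2));print(u-40,v-40)
```

```text
tip SW [0.5833 0.0091 0.1955] [[1.5381 0.3958]] [[1.6085 2.8638]] rel [ 0.0034  0.0036 -0.1404]
band [0.5833 0.0065 0.2949] [ 0.0002  0.0256 -0.9997] 0.09941088394668286
202 209
```

View pics/a3.png

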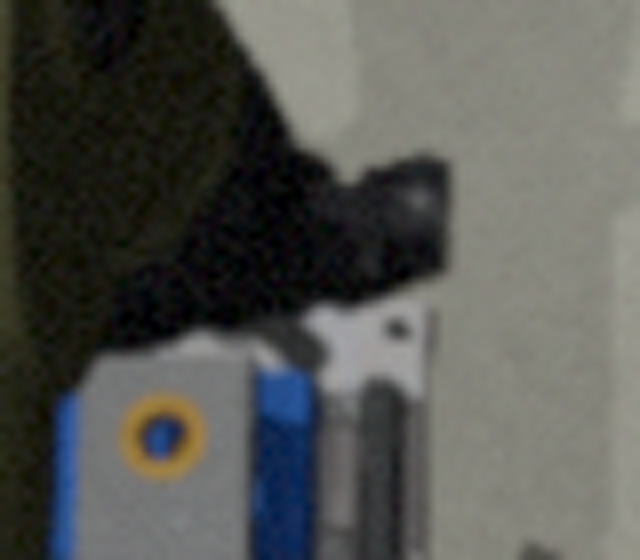

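Request:
play_rows(commands=[{"tx": 0,"ty": 0.05,"tz": 0,"yaw": 0,"fingers": 1},{"tx": 0,"ty": 0,"tz": 0,"yaw": 0,"fingers": 1}])

```text
clock: 16.5
tcp_pos: [0.5805, 0.0561, 0.337]
orientation: [130.2, 88.4, 129.5]
force: [0.3, 2.0, -2.2]
width: 0.0202
```

```bash
python3 -c "
from h import *
for i in range(4): W=cam('wrist')
"; python3 d.py
```

```text
16.7 [0.5809 0.0455 0.3377] [-0.0167  0.0159 -0.9997] [-27.4964   9.294   24.3577  83.127   -4.7828  89.3006  85.3003] [ 0.3193 -0.0361  0.1844  0.1279 -0.2485 -0.0213 -0.0795] [ 0.4406 -1.1351 -0.9947] 0.02066569289433441
```

Request:
play_rows(commands=[{"tx": 0,"ty": -0.05,"tz": 0,"yaw": 0,"fingers": 1}])

```text
clock: 16.8
tcp_pos: [0.5802, 0.0045, 0.3362]
orientation: [130.6, 88.5, 130.0]
force: [1.2, -0.1, -2.3]
width: 0.0204
```

```bash
python3 -c "
from h import *
for i in range(4): W=cam('wrist')
"; python3 d.py
```

```text
17.0 [ 0.5795 -0.0065  0.3372] [-0.0161  0.0159 -0.9997] [-24.3002   8.9981  26.3864  83.627   -4.868   89.256   90.2551] [-1.4725  0.5319 -2.6186 -0.1883 -1.3176 -0.0296 -0.2747] [ 0.165   0.9867 -0.7052] 0.020299917565797694
```

Request:
play_rows(commands=[{"tx": 0,"ty": 0.05,"tz": 0,"yaw": 0,"fingers": 1},{"tx": 0,"ty": 0,"tz": 0,"yaw": 0,"fingers": 1}])

```text
clock: 17.2
tcp_pos: [0.5812, 0.0453, 0.338]
orientation: [131.9, 88.6, 130.1]
force: [-0.8, 1.8, -2.5]
width: 0.0204
```

```bash
python3 -c "
from h import *
for i in range(4): W=cam('wrist')
"; python3 d.py
```

```text
17.4 [0.5814 0.0351 0.3387] [-0.0145  0.0122 -0.9998] [-27.0235   9.1892  24.7926  83.1549  -4.5726  89.2949  85.1086] [ 0.3852 -0.0665  0.5179  0.1246 -0.1824 -0.0158 -0.0731] [ 0.3417 -0.0722 -1.4176] 0.020549266219596216
```

Request:
play_rows(commands=[{"tx": 0,"ty": -0.05,"tz": 0,"yaw": 0,"fingers": 1}])

```text
clock: 17.5
tcp_pos: [0.5799, -0.006, 0.3373]
orientation: [132.6, 88.7, 130.9]
force: [0.8, 0.2, -2.7]
width: 0.0205
```

```bash
python3 -c "
from h import *
for i in range(4): W=cam('wrist')
"; python3 d.py
```

```text
17.7 [ 0.579  -0.0171  0.3384] [-0.0139  0.0125 -0.9998] [-23.8211   8.8722  26.8402  83.6607  -4.6694  89.2473  90.1323] [-1.4745  0.5769 -2.5548 -0.1436 -1.2804 -0.0031 -0.1063] [ 0.6357 -0.0108 -0.5182] 0.020248402938378023
```

Request:
play_rows(commands=[{"tx": 0,"ty": 0.05,"tz": 0,"yaw": 0,"fingers": 1},{"tx": 0,"ty": 0.04,"tz": 0,"yaw": 0,"fingers": 1},{"tx": 0,"ty": 0,"tz": 0,"yaw": 0,"fingers": 1}])

```text
clock: 18.0
tcp_pos: [0.5835, 0.0762, 0.3394]
orientation: [133.7, 88.8, 130.8]
force: [-0.3, -0.2, -1.9]
width: 0.0204
```

```bash
python3 -c "
from h import *
for i in range(4): W=cam('wrist','w21.png')
print(Rt(),delta([.57,.0645,.30]))
"; python3 d.py
```

```text
[[-0.0123  0.0618  0.998 ]
 [ 0.011   0.998  -0.0617]
 [-0.9999  0.0102 -0.013 ]] [ 0.0402 -0.0038 -0.0132]
18.2 [0.5839 0.067  0.3401] [-0.0123  0.011  -0.9999] [-28.9906   9.7238  23.6936  82.3534  -4.5895  89.3746  80.9549] [ 0.7985 -0.2112  0.8957  0.103  -0.0525 -0.0127 -0.0954] [ 0.0619 -0.4454 -2.1208] 0.02077050960117577
```

View pics/w21.png

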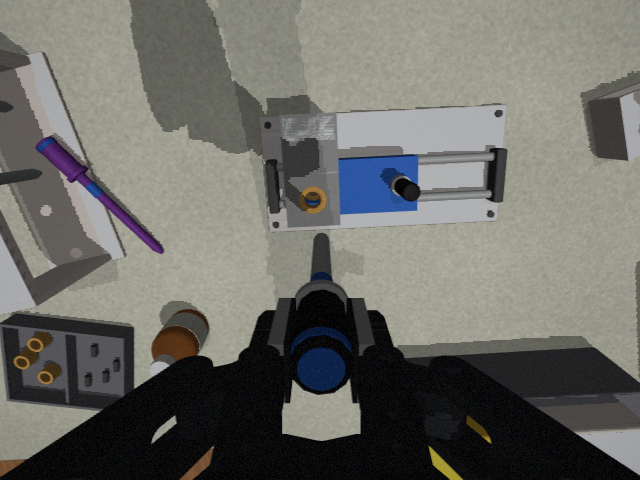

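Request:
play_rows(commands=[{"tx": 0.015,"ty": -0.0055,"tz": -0.018,"yaw": -0.06,"fingers": 1}])

```text
clock: 18.3
tcp_pos: [0.5674, 0.062, 0.3264]
orientation: [127.6, 89.2, 127.4]
force: [-0.2, -1.7, -1.5]
width: 0.0206
```

```bash
python3 -c "
from h import *
for i in range(4): W=cam('wrist','w22.png')
print(Rt(),delta([.566,.0625,.292]))
"; python3 d.py
```

```text
[[-0.0117  0.0047  0.9999]
 [ 0.0114  0.9999 -0.0046]
 [-0.9999  0.0114 -0.0117]] [0.0336 0.0004 0.0008]
18.5 [0.5656 0.0617 0.3256] [-0.0117  0.0114 -0.9999] [-29.2023   7.2398  23.2367  86.5407  -3.5767  87.4025  83.7971] [-0.1839  0.4945 -0.3284 -1.8428 -0.2311 -0.2361 -0.0615] [ 0.4639  1.1384 -1.2829] 0.020400142028498696
```

Request:
play_rows(commands=[{"tx": 0.027,"ty": 0,"tz": 0,"yaw": 0,"fingers": 1}])

```text
clock: 18.6
tcp_pos: [0.5683, 0.0619, 0.3029]
orientation: [100.8, 89.2, 100.4]
force: [1.4, -0.2, -1.4]
width: 0.0205
```

```bash
python3 -c "
from h import *
for i in range(4): W=cam('wrist','w22.png')
cv2.imwrite('pics/c22.png',cv2.resize(W['pixels'][150:300,240:400],None,fx=4,fy=4,interpolation=2))
S=cam('side');cv2.imwrite('pics/s22.png',cv2.resize(S['pixels'][200:340,190:330],None,fx=4,fy=4,interpolation=2))
print(Rt(),delta([.566,.0625,.292]))
"; python3 d.py
```

```text
[[-0.0104  0.0053  0.9999]
 [ 0.0116  0.9999 -0.0051]
 [-0.9999  0.0115 -0.0105]] [0.0077 0.0004 0.0001]
18.85 [0.566  0.062  0.2997] [-0.0104  0.0116 -0.9999] [-29.1779   7.5152  23.1369  89.159   -3.6871  84.4575  83.8701] [-0.1292 -0.4416 -0.0146 -0.5289 -0.0198 -0.1978  0.016 ] [-0.5362  0.4898 -1.2177] 0.02065225262213048
```

View pics/c22.png

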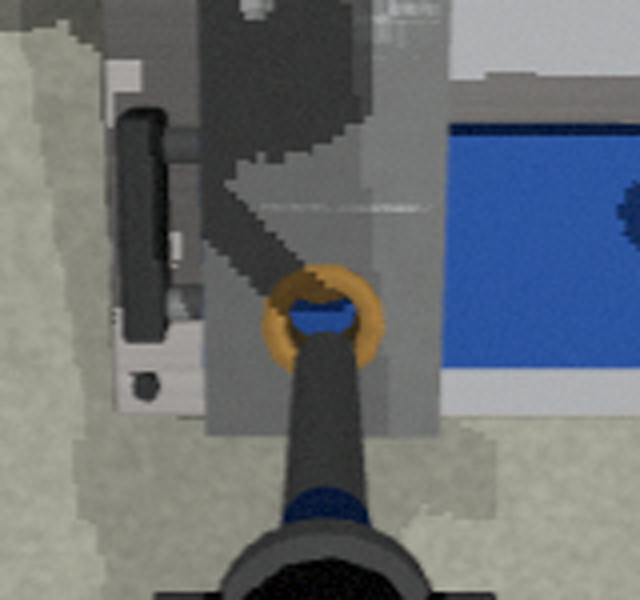

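View pics/s22.png

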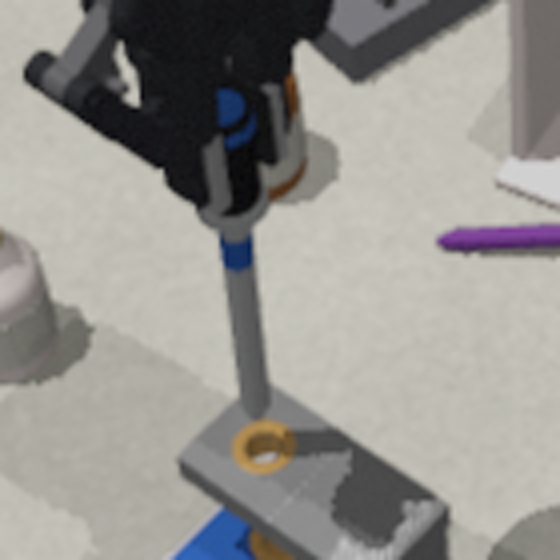

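The tip at wrist (321.5,233) lines up with the bush hole at (321,229.5), and in the side view it stands right above the hole. I'll put numbers on it.

Run:
```python
from h import *
S=cam('side');W=cam('wrist');t=observe()['tcp_pos']
q=lambda a,b,x,y,f=4:(x+(a+.5)/f-.5,y+(b+.5)/f-.5)
hs=q(264,445,190,200);hw=q(324,318,240,150);ts=q(257,410,190,200);tw=q(325.5,340,240,150)
H=tri([ray(S,hs),ray(W,hw)]);Ti=tri([ray(S,ts),ray(W,tw)]);print(H,Ti,Ti-H,'rel tcp',Ti-t)
for z in(.145,.15,.155): 
  zt=t[2]-z; print(z,(atz(S,ts,zt)-atz(S,hs,.13)),(atz(W,tw,zt)-atz(W,hw,.13)))
```

```text
[0.5714 0.0627 0.1293] [0.57   0.0632 0.1552] [-0.0014  0.0005  0.0259] rel tcp [ 0.0039  0.0011 -0.1448]
0.145 [0.0001 0.0005 0.025 ] [-0.0021  0.      0.025 ]
0.15 [ 0.0028 -0.0018  0.02  ] [-0.0008  0.0001  0.02  ]
0.155 [ 0.0055 -0.0041  0.015 ] [0.0006 0.0001 0.015 ]
```

Request:
play_rows(commands=[{"tx": 0.018,"ty": 0,"tz": 0.0008,"yaw": 0,"fingers": 1}])

```text
clock: 19.05
tcp_pos: [0.5687, 0.0624, 0.2853]
orientation: [104.3, 89.2, 104.0]
force: [-0.1, -0.4, -1.1]
width: 0.0206
```

```bash
python3 -c "
from h import *
for i in range(4): W=cam('wrist','w23.png')
cv2.imwrite('pics/c23.png',cv2.resize(W['pixels'][150:300,240:400],None,fx=4,fy=4,interpolation=2))
S=cam('side');cv2.imwrite('pics/s23.png',cv2.resize(S['pixels'][220:340,190:330],None,fx=4,fy=4,interpolation=2))
"; python3 d.py
```

```text
19.3 [0.567  0.0623 0.2829] [-0.0087  0.012  -0.9999] [-29.1358   7.8497  23.0949  90.7056  -3.8394  82.5071  84.0093] [-0.0978 -0.2108  0.1065 -0.2324  0.0738 -0.196  -0.0306] [ 0.3042 -0.9127 -1.9939] 0.02029698806073988
```

View pics/c23.png

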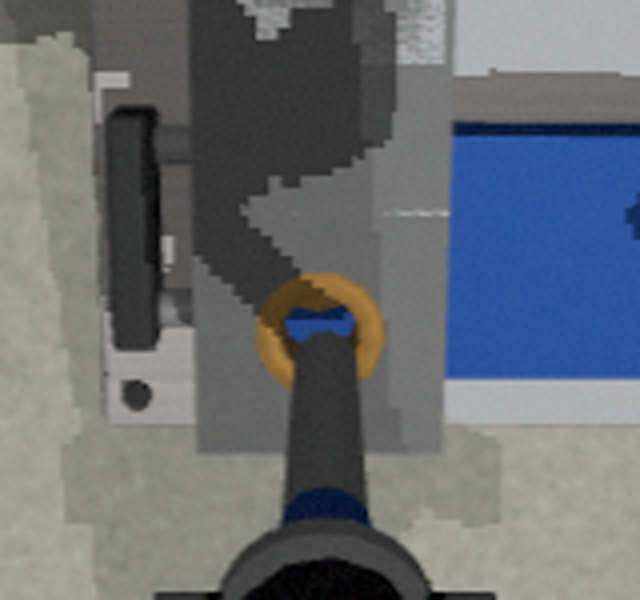

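View pics/s23.png

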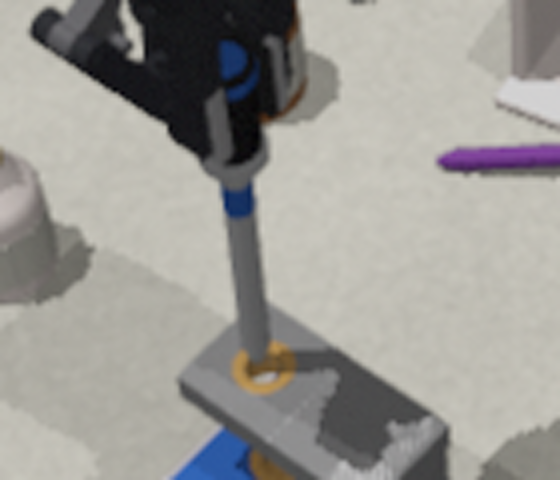

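Run:
```python
from h import *
S=cam('side');W=cam('wrist');t=observe()['tcp_pos']
q=lambda a,b,x,y,f=4:(x+(a+.5)/f-.5,y+(b+.5)/f-.5)
hs=q(264,367,190,220);hw=q(321.5,328,240,150);ts=q(257,359,190,220);tw=q(326.5,343,240,150)
print(tri([ray(S,hs),ray(W,hw)]),tri([ray(S,ts),ray(W,tw)])-tri([ray(S,hs),ray(W,hw)]))
for z in(.145,.15): 
  zt=t[2]-z; print(z,(atz(S,ts,zt)-atz(S,hs,.13)),(atz(W,tw,zt)-atz(W,hw,.13)))
```

```text
[0.5711 0.0626 0.1279] [0.0019 0.001  0.0051]
0.145 [0.0006 0.0024 0.008 ] [0.0009 0.0009 0.008 ]
0.15 [0.0033 0.0002 0.003 ] [0.0023 0.0009 0.003 ]
```

Request:
play_rows(commands=[{"tx": 0.009,"ty": -0.001,"tz": -0.0012,"yaw": 0,"fingers": 1}])

```text
clock: 19.5
tcp_pos: [0.5669, 0.0616, 0.2754]
orientation: [111.6, 89.2, 111.3]
force: [0.3, -1.0, -1.6]
width: 0.0204
```

```bash
python3 -c "
from h import *
for i in range(4): W=cam('wrist','w24.png')
cv2.imwrite('pics/c24.png',cv2.resize(W['pixels'][150:300,240:400],None,fx=4,fy=4,interpolation=2))
S=cam('side');cv2.imwrite('pics/s24.png',cv2.resize(S['pixels'][220:340,190:330],None,fx=4,fy=4,interpolation=2))
"; python3 d.py
```

```text
19.75 [0.5657 0.0614 0.2739] [-0.0085  0.0121 -0.9999] [-29.0997   7.8346  23.0833  91.7389  -3.848   81.4783  84.1058] [ 0.0299 -0.0592  0.1106 -0.3765  0.0911  0.0765 -0.0216] [-0.1387 -0.023  -1.6452] 0.020430447919286356
```

View pics/c24.png

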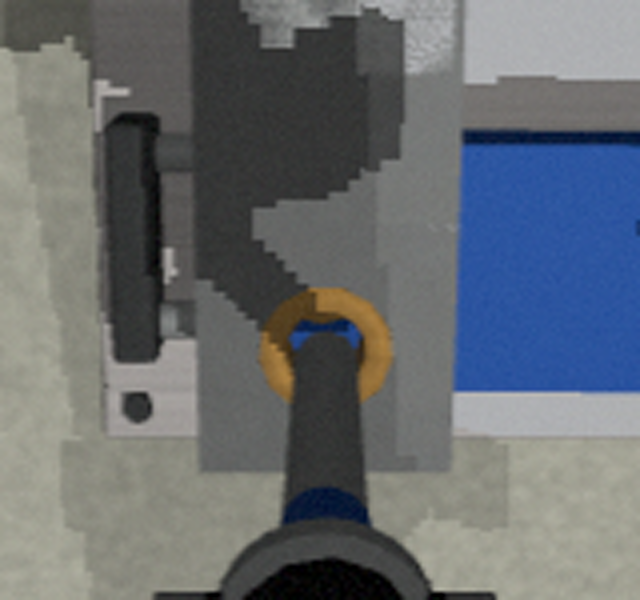

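View pics/s24.png

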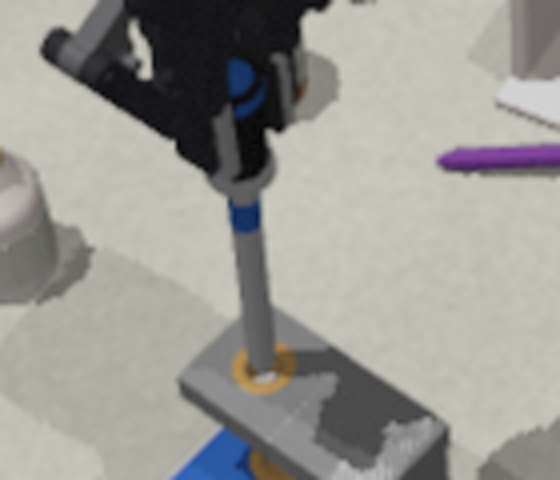

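Request:
play_rows(commands=[{"tx": 0.015,"ty": -0.0002,"tz": 0,"yaw": 0,"fingers": 1}])

```text
clock: 19.85
tcp_pos: [0.5669, 0.0615, 0.2608]
orientation: [108.4, 89.2, 108.2]
force: [-0.1, -0.1, -0.8]
width: 0.0206
```

```bash
python3 -c "
from h import *
for i in range(3): W=cam('wrist','w25.png')
cv2.imwrite('pics/c25.png',cv2.resize(W['pixels'][150:300,240:400],None,fx=4,fy=4,interpolation=2))
"; python3 d.py
```

```text
20.0 [0.5647 0.0614 0.2572] [-0.0113  0.0115 -0.9999] [-29.0487   8.2117  23.0363  93.2405  -3.9906  79.7945  84.2392] [-0.0006 -0.3769  0.002  -1.3627  0.0662  0.3986 -0.0618] [-0.3571  0.1421 -1.3902] 0.02059359698016068
```

View pics/c25.png

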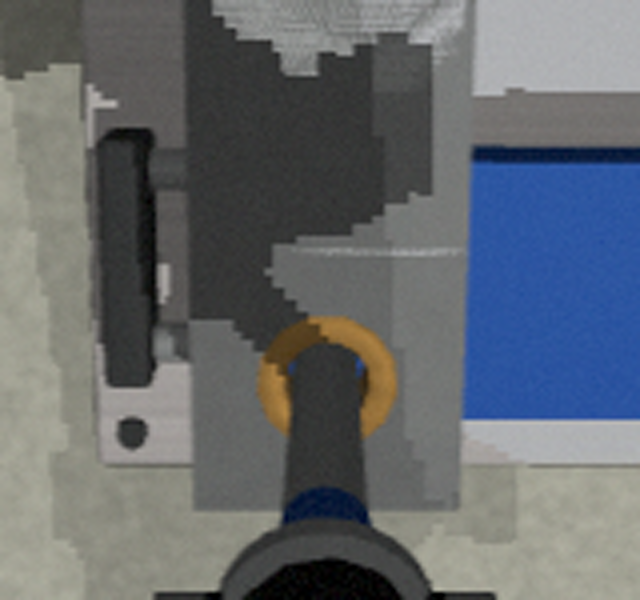

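Request:
play_rows(commands=[{"tx": 0.02,"ty": -0.0002,"tz": 0.0008,"yaw": 0,"fingers": 1}])

```text
clock: 20.1
tcp_pos: [0.5669, 0.0615, 0.2394]
orientation: [117.7, 89.2, 117.4]
force: [0.3, 0.3, -1.8]
width: 0.0204
```

```bash
python3 d.py; python3 -c "
from h import *
for i in range(3): W=cam('wrist')
"; python3 d.py
```

```text
20.1 [0.5669 0.0615 0.2394] [-0.0065  0.0126 -0.9999] [-28.9425   8.7482  23.0129  94.7086  -4.2672  77.5593  84.4898] [  1.078    7.814   -0.6082  19.9119  -2.8839 -24.0276   2.5096] [ 0.3398  0.3016 -1.771 ] 0.020367773261118945
20.25 [0.5648 0.0615 0.2361] [-0.0131  0.011  -0.9999] [-28.9489   8.8948  22.984   94.9328  -4.2667  77.5796  84.4812] [ 0.0873 -0.9332  0.1748 -2.0478  0.138   1.3668  0.0305] [ 0.4397 -0.3938 -0.7878] 0.02024703121521988
```

Request:
play_rows(commands=[{"tx": 0.014,"ty": -0.0002,"tz": 0.0003,"yaw": 0,"fingers": 1}])

```text
clock: 20.35
tcp_pos: [0.5665, 0.0616, 0.2242]
orientation: [126.1, 89.2, 125.8]
force: [0.3, -0.9, -1.1]
width: 0.0206
```

```bash
python3 d.py;  python3 -c "
from h import *
for i in range(3): W=cam('wrist','w26.png')
cv2.imwrite('pics/c26.png',cv2.resize(W['pixels'][150:300,240:400],None,fx=4,fy=4,interpolation=2))
S=cam('side');cv2.imwrite('pics/s26.png',cv2.resize(S['pixels'][220:360,180:330],None,fx=4,fy=4,interpolation=2))
"; python3 d.py
```

```text
20.35 [0.5665 0.0616 0.2242] [-0.0086  0.0119 -0.9999] [-28.87     9.2815  22.9711  95.8933  -4.474   76.0094  84.6689] [  0.7655   5.8642  -0.4809  13.8355  -2.2019 -17.1424   2.1363] [ 0.3094 -0.8915 -1.1085] 0.020628216184780227
20.55 [0.565  0.0615 0.2219] [-0.0132  0.0109 -0.9999] [-28.8735   9.3717  22.9524  96.0584  -4.4784  76.0261  84.667 ] [-0.0028 -0.289   0.0744 -0.6705  0.0837  0.6277  0.0203] [ 0.7646  0.1581 -2.0453] 0.020638181389964032
```

View pics/c26.png

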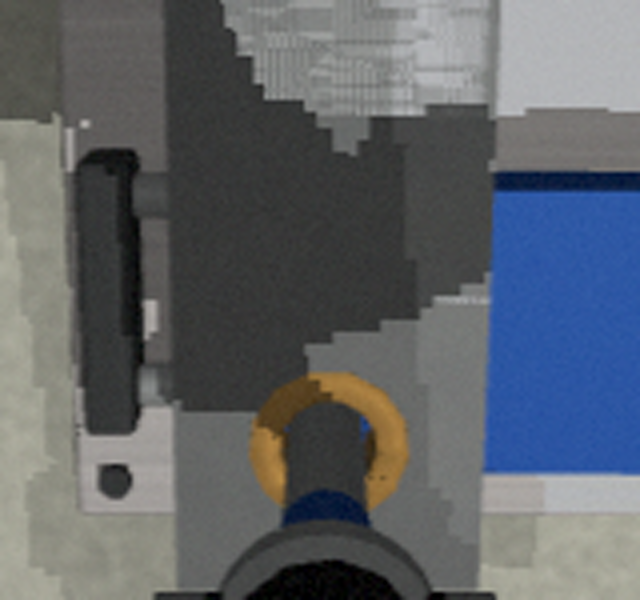

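View pics/s26.png

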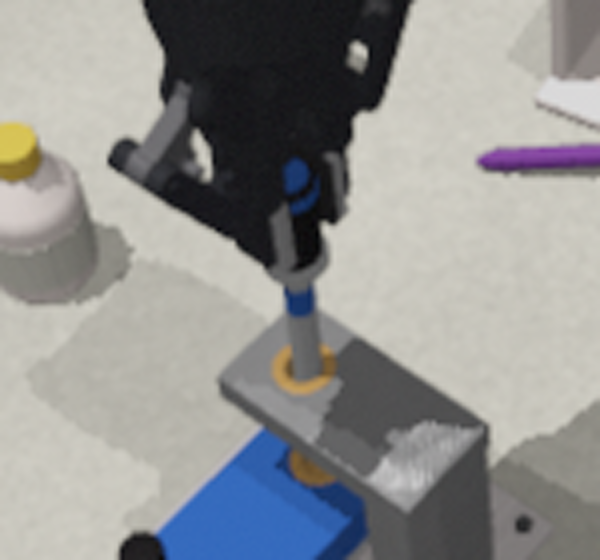

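Request:
play_rows(commands=[{"tx": 0.016,"ty": 0,"tz": 0.0008,"yaw": 0,"fingers": 1}])

```text
clock: 20.65
tcp_pos: [0.5671, 0.0618, 0.2083]
orientation: [126.6, 89.1, 126.4]
force: [0.9, 0.5, -1.5]
width: 0.0206
```

```bash
python3 d.py; python3 -c "
from h import *
for i in range(3): W=cam('wrist')
"; python3 d.py
```

```text
20.65 [0.5671 0.0618 0.2083] [-0.0088  0.012  -0.9999] [-28.7666   9.9245  22.9272  97.0438  -4.7631  74.283   84.9044] [  1.1115   7.4377  -0.6471  13.4289  -3.1399 -18.7715   2.5523] [ 0.8503  0.4513 -1.5448] 0.020634978873606387
20.8 [0.5654 0.0618 0.2057] [-0.0137  0.0108 -0.9998] [-28.7728  10.0428  22.9015  97.2247  -4.7691  74.276   84.8968] [ 0.0451 -0.6195  0.1659 -1.083   0.1765  0.9902 -0.0856] [ 1.5404 -0.414  -2.0675] 0.02060415725907868
```

Request:
play_rows(commands=[{"tx": 0.012,"ty": 0,"tz": 0.0006,"yaw": 0,"fingers": 1}])

```text
clock: 20.9
tcp_pos: [0.5671, 0.062, 0.1956]
orientation: [132.2, 89.1, 131.9]
force: [-1.5, -0.1, -0.4]
width: 0.0204
```

```bash
python3 d.py; python3 -c "
from h import *
for i in range(3): W=cam('side','s27.png')
cv2.imwrite('pics/s27.png',cv2.resize(W['pixels'][240:380,180:330],None,fx=4,fy=4,interpolation=2))
"; python3 d.py
```

```text
20.9 [0.5671 0.062  0.1956] [-0.0104  0.0116 -0.9999] [-28.6893  10.4895  22.8838  97.9153  -5.002   72.9881  85.0922] [  0.925    5.9814  -0.5172  10.102   -2.5168 -14.852    1.9762] [-1.5465 -0.1087 -0.3818] 0.020444160252863847
21.05 [0.5658 0.062  0.1931] [-0.0142  0.0106 -0.9998] [-28.6892  10.6036  22.8597  98.0888  -5.01    72.9292  85.0865] [ 0.0148 -0.3401  0.1287 -0.697   0.0502  0.7526 -0.1079] [ 1.4064  0.7838 -2.1854] 0.020220154119920702
```

View pics/s27.png

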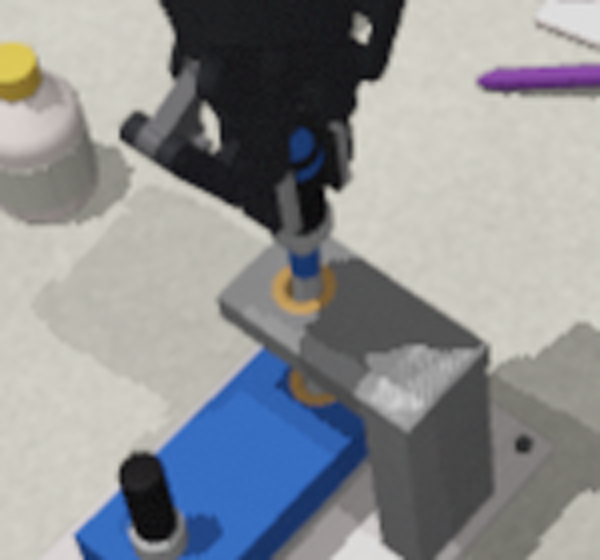

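The rod passes the upper bush and enters the lower one, at crop (312,378). The band is still above the arm.

Request:
play_rows(commands=[{"tx": 0.011,"ty": 0,"tz": 0.0008,"yaw": 0,"fingers": 1}])

```text
clock: 21.15
tcp_pos: [0.5672, 0.0621, 0.1833]
orientation: [137.2, 89.1, 136.9]
force: [-0.6, 0.5, -1.4]
width: 0.0204
```

```bash
python3 -c "
from h import *
for i in range(3): W=cam('side')
"; python3 d.py
```

```text
21.3 [0.5662 0.0621 0.1812] [-0.015   0.0103 -0.9998] [-28.5958  11.2006  22.8135  98.8396  -5.2681  71.685   85.2884] [-0.0359 -0.4179  0.1035 -0.7219  0.2493  0.8922 -0.0888] [ 1.5333  0.4489 -2.4006] 0.020722681014957507
```

Request:
play_rows(commands=[{"tx": 0.009,"ty": 0,"tz": 0.0006,"yaw": 0,"fingers": 1}])

```text
clock: 21.4
tcp_pos: [0.5672, 0.0622, 0.173]
orientation: [141.8, 89.0, 141.6]
force: [0.1, -0.2, -2.5]
width: 0.0204
```

```bash
python3 -c "
from h import *
for i in range(3): W=cam('side')
cv2.imwrite('pics/s28.png',cv2.resize(W['pixels'][250:370,200:320],None,fx=5,fy=5,interpolation=2))
W=cam('wrist');cv2.imwrite('pics/c28.png',cv2.resize(W['pixels'][200:340,240:400],None,fx=4,fy=4,interpolation=2))
"; python3 d.py
```

```text
21.6 [0.5665 0.0623 0.1718] [-0.0155  0.0102 -0.9998] [-28.5182  11.6915  22.7753  99.4141  -5.4822  70.6914  85.4623] [ 0.0616 -0.3735  0.0846 -0.4231  0.0424  0.4904 -0.0632] [ 0.7766  0.1941 -2.7044] 0.020418206793595264
```

View pics/s28.png

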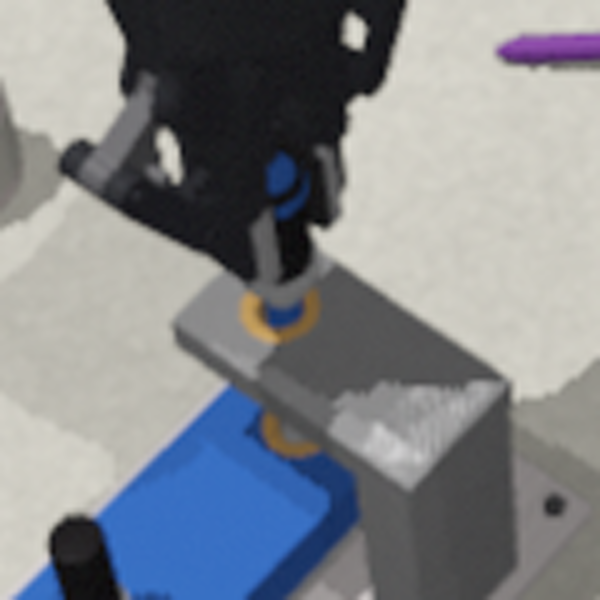

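View pics/c28.png

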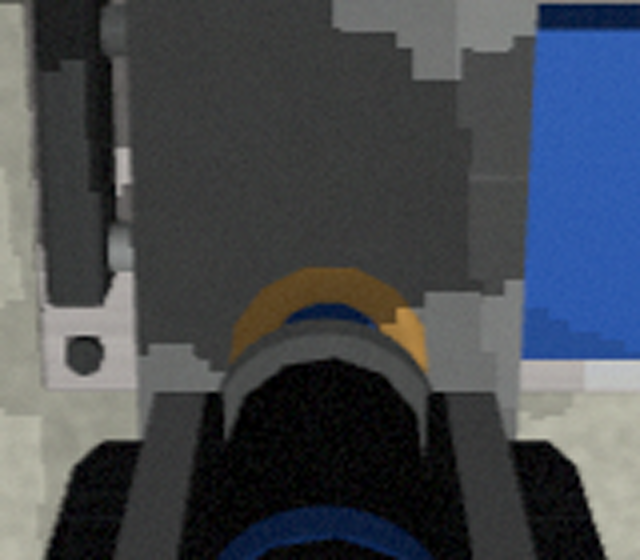

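```bash
python3 - <<'E'
from h import *
S=cam('side')
o,_=ray(S,(320,240));ax=np.array([.569,.0635,0]);d=(o-ax)*[1,1,0];d/=np.linalg.norm(d)
# s27: crop origin (180,240) x4 ; tcp z .1931
for off in(.145,.15,.155):
    tip=.1931-off
    P=[ax+d*.006+[0,0,tip+h] for h in(.100,.116)]+[ax+d*.013+[0,0,tip+.13]]
    uv=proj(S,P); print(off,'s27 crop band bot/top, collar bot',((uv-[180,240])*4+2).round(1).tolist())
for off in(.145,.15,.155):
    tip=.1718-off
    P=[ax+d*.006+[0,0,tip+h] for h in(.100,.116)]+[ax+d*.013+[0,0,tip+.13],ax+[0,0,.13]]
    uv=proj(S,P); print(off,'s28',((uv-[200,250])*5+2).round(1).tolist())
E
python3 -c "
import cv2;a=cv2.imread('pics/s27.png')[200:320,240:380];cv2.imwrite('pics/z27.png',cv2.resize(a,None,fx=5,fy=5,interpolation=0))
a=cv2.imread('pics/s28.png')[250:350,220:340];cv2.imwrite('pics/z28.png',cv2.resize(a,None,fx=5,fy=5,interpolation=0))"
```

```text
0.145 s27 crop band bot/top, collar bot [[303.8, 275.3], [300.0, 252.0], [298.9, 245.7]]
0.15 s27 crop band bot/top, collar bot [[305.0, 282.5], [301.2, 259.3], [300.2, 253.3]]
0.155 s27 crop band bot/top, collar bot [[306.2, 289.6], [302.4, 266.6], [301.4, 260.7]]
0.145 s28 [[285.5, 331.3], [280.9, 303.2], [279.7, 296.2], [282.0, 310.3]]
0.15 s28 [[287.0, 339.9], [282.3, 312.0], [281.2, 305.3], [282.0, 310.3]]
0.155 s28 [[288.4, 348.5], [283.8, 320.8], [282.7, 314.2], [282.0, 310.3]]
```

View pics/z27.png

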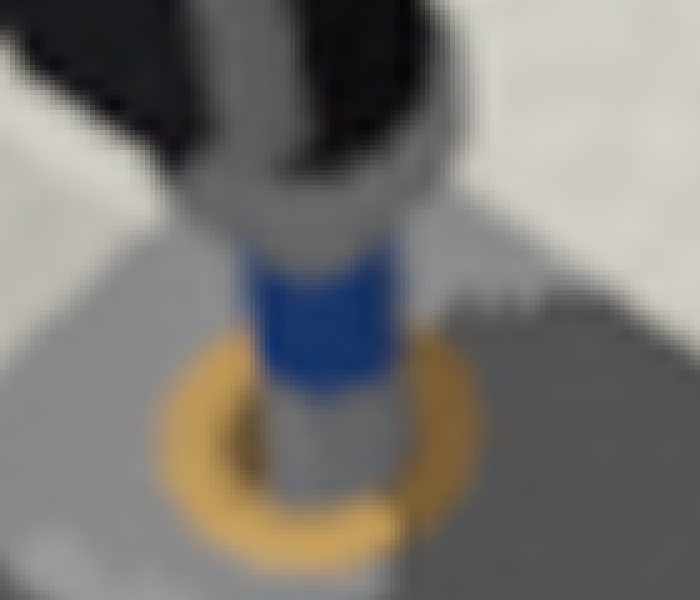

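View pics/z28.png

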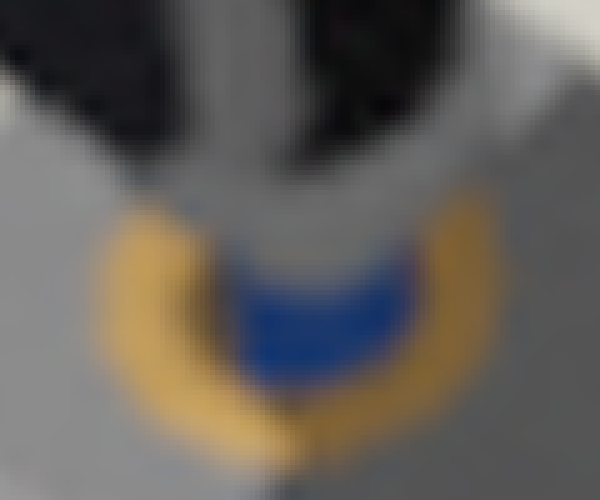

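Request:
play_rows(commands=[{"tx": 0.0015,"ty": 0,"tz": 0,"yaw": 0,"fingers": 1}])

```text
clock: 21.75
tcp_pos: [0.5666, 0.0622, 0.1709]
orientation: [146.0, 88.9, 145.7]
force: [1.2, 0.5, -1.3]
width: 0.0205
```

```bash
python3 -c "
from h import *
for i in range(4): W=cam('side','s29.png')
cv2.imwrite('pics/z29.png',cv2.resize(W['pixels'][290:350,235:295],None,fx=9,fy=9,interpolation=2))
T=cam('top','t29.png')
"; python3 d.py; sleep 1; python3 d.py
```

```text
22.0 [0.5665 0.0622 0.1706] [-0.0152  0.0103 -0.9998] [-28.509   11.7364  22.7746  99.5014  -5.5129  70.5463  85.4839] [0.086  0.0813 0.0771 0.1049 0.0672 0.0302 0.0389] [ 0.6055  0.0564 -1.9037] 0.020203406623915798
22.0 [0.5665 0.0622 0.1706] [-0.0152  0.0103 -0.9998] [-28.509   11.7364  22.7746  99.5014  -5.5129  70.5463  85.4839] [0.086  0.0813 0.0771 0.1049 0.0672 0.0302 0.0389] [ 0.6055  0.0564 -1.9037] 0.020203406623915798
```

View pics/z29.png

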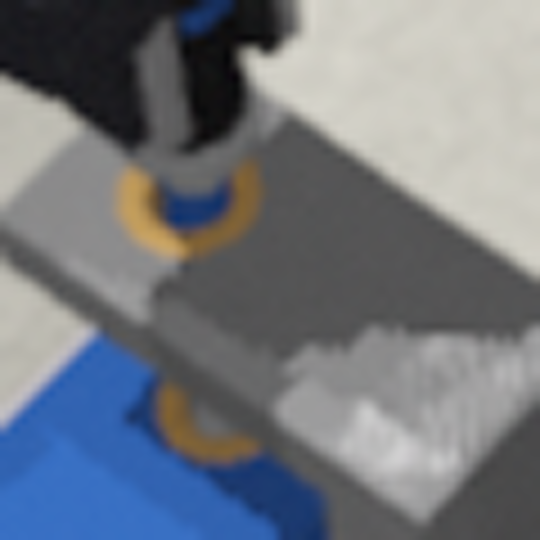

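View pics/s29.png

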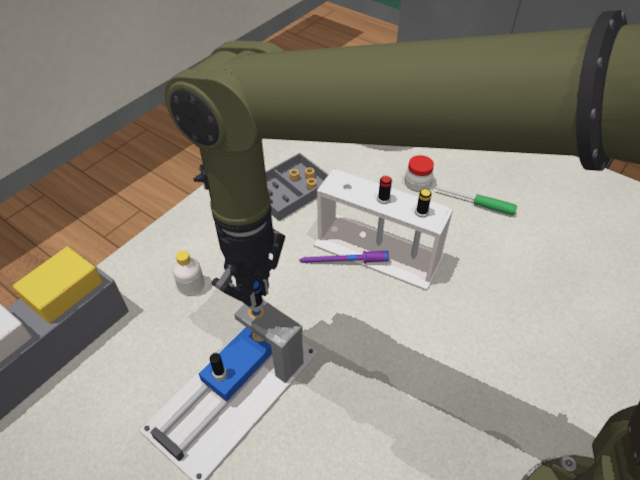

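The blue band sits at the upper bush's mouth (side ≈(256,312)), and the shank goes into the lower bush. The arm is still, with about 2 N on the wrist, which is the rod's weight. Handing in.

```bash
python3 -c "
from h import *
print(ctrl.close_job())"; python3 d.py
```

```text
the job is handed in; nothing more can be done
None
the job is handed in; nothing more can be done
```

The job is handed in, at about 22 s of the 72 s allowed. The carriage is home, and the blue-band rod hangs in the gripper, threaded through both bushes with the upper bush's top inside the blue band.

- **Carriage:** I pushed it home by its knob until it stopped moving against about 9–15 N. The wrist view then put the two bushes in line to about 0.4 mm. One oblique reading disagreed: it gave the knob-to-bush distance as 91.8 mm instead of 95 mm. I judged that to be camera error, because the carriage's own edge had moved 33.7 mm, which matches the 33.5 mm it started away from home.
- **Rod:** The side view shows the blue band at the upper bush's mouth and the shank going into the lower bush. I estimate the upper bush's top lies about 107.5 mm above the tip (band 100–116 mm), uncertain by about 3 mm.
- **Hold at hand-in:** The arm was still, with about 2 N on the wrist, which is the rod's weight. The grip was set to 60 N.
- **Tilt:** The tool drifted off vertical with each move. I corrected this before threading, but the rod still leans about 1° within the bush clearance. I saw no rise in force during the insertion.
- **Purple look-alike:** It was balanced on its tip at the start and toppled during the run. It was already lying down in a picture taken while the gripper was still at the lift unit, about 0.3 m away. I did not touch it and left it there.
- **Other things:** The red and yellow rods are still in the stand. The white bottle, jar and screwdriver look unmoved in the last side picture. The arm hid the amber bottle in that view; I never went near it at bench height.

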